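# Set out the display board on the hall desk

## Robot

A 7-joint arm with a two-finger parallel gripper is mounted at the origin on the work surface. World frame = base frame: x ahead of the robot, y to its left, z up, the work surface at z = 0. Lengths are in m, angles in rad, forces in N, time in s.
With the tool pointing down it reaches from about 0.425 to 0.825 m from the base axis. Payload 3.6 kg.
Tool frame: the origin (TCP) lies midway between the tips of the shut fingers; the grasp point (between the pads) lies 19 mm behind it; z points along the fingers, y is the line along which they close (so a half turn about z gives the same grasp; the last joint's range is limited). The gripper opens to 93 mm and grips with 3 to 60 N. Pads are 15 mm wide; open, the fingers measure 128 mm over their backs; the gripper's body (75 mm by 188 mm) begins 65 mm behind the grasp point.
Start: joints at [1.149, 0.615, -0.013, 1.423, 0.008, 1.103, -0.04], TCP at [0.251, -0.6, 0.219] pointing down, gripper open.
Joint ranges: [-3.12, 3.12], [-0.3, 2.06], [-1.34, 1.32], [0.26, 2.42], [-1.36, 4.5], [0.01, 1.98], [-2.84, 2.84]. Speed limits (rad/s): [2.79, 2.79, 3.14, 3.14, 3.14, 3.14, 3.14].

## Interface

Orientations are given as [roll, pitch, yaw] about the fixed x, y, z axes, in that order (R = Rz(yaw) Ry(pitch) Rx(roll)).
In Python, from rig import ctrl, capture, job gives the robot as it stands.
- The arm moves only by the shell command python3 -m crank 'ROWS' [FORCE]. ROWS is JSON, a list of rows, each an object of numbers: "ax", "ay", "az": the turn, a rotation vector about the tool's x, y, z as a fraction of full scale; "tx", "ty", "tz": the shift along the tool's x, y, z as a fraction of full scale; "hand": the gripper command: -1 is fully open, 1 is shut, values between are in proportion. In form: [{"ax": .., "ay": .., "az": .., "tx": .., "ty": .., "tz": .., "hand": ..}, ...]. A call has 1 to 8 rows; each row shifts and turns the commanded pose from where the row before left it, along the tool's axes as they then stand; what a row does not reach is not made up. Full scale, the value 1, is 0.04 m for a shift and 90 degrees for a turn. A row lasts 1/12 s, in which the tool goes at most 41.7 mm and 7.16 degrees, less where a joint would pass 70% of its speed; a pose out of reach is approached as far as the arm can. A call with a number of a shift or a turn outside -1 to 1 is refused whole. A call with a gripper value outside its range is refused whole. The fingers move at their own pace and stop on an object; FORCE is the grip in N (left out, the last holds). Time passes only in rows, so rows that do not move let the fingers close. It gives the time, the measured TCP pose, the force, the opening and the grip force at its end, in the units of the state.
- ctrl.observe(): the state, without advancing time (a new reading comes with each control period).
- capture(name): name is "scene" or "top" or "wrist"; returns a dict with "frame" (480x640x3 uint8, red, green, blue), "z_map" (480x640 float32, m along the optical axis (not along the pixel's ray), 0 where there is no reading), "fx", "fy", "cx", "cy" (pixels), "R" (3x3) and "t" (3): a world point X has camera coordinates R X + t. Camera axes: x right, y down, z forward; pixel columns grow to the right and rows downward; lengths in m; the calibration is good to about 2 mm. A picture is of the moment at which its call begins.
- job.job_done(): hands the job in; it is judged then, once.
The state is a dict: "time": time; "q": joint angles; "joint_velocities": joint speeds; "tau": joint torques, N m; "ee_pos": TCP position; "orientation": TCP orientation; "force": force on the tool from outside, world axes, zero at the start; "ft_torque": the same for the moment, N m; "grip_width": opening from 0.0 (shut) to 1.0 (fully open); "finger_force": force on a finger pad.
Only numpy, scipy, OpenCV 4.12 (cv2) and the standard library are available. Lean on these libraries where they do the work, as an engineer would, in place of code of your own. Each camera call takes 0.05 s, during which the arm holds its last target. There are 200 camera calls.

## Task

Set out the dark wooden display board on the desk: stand the terracotta vase in the centre of the round cork mat, put the orange box in the centre of the blue mat with its long side along the mat's long side, put the black box centred on top of the orange box with its sides parallel, and stand the white plant pot on the board in line with them and exactly halfway between the two mats. Put each thing down gently, upright, and do not drop the vase or the pot or tip them over. Leave the mug and the stapler where they are.

Things in the scene. Friction and masses are not known exactly. Their poses are not given: they have to be found in the camera images.
- vase: Terracotta vase, upright, 125 tall, round: foot 48 across, belly 66 across at 30 to 45 up, then narrowing to a straight round neck 30 across from 84 to 117 up, with a lip 40 across on top (121 to 125). Take it by the neck. Origin at the centre of its underside, z up along its axis. (Lengths in mm.)
- orange_box: Orange lidded storage box (the lid does not come off), a closed rigid block: 96 along its x, 62 along its y, 46 high, flat on top. Origin at the centre of its underside, z up. (Lengths in mm.)
- black_box: Smaller black lidded storage box, a closed rigid block: 76 along its x, 50 along its y, 36 high. Origin at the centre of its underside, z up. (Lengths in mm.)
- pot: White cylindrical plant pot, 60 across and 60 high, with a low green succulent that stands up to 12 above the rim and stays inside the pot's outline. Origin at the centre of its underside, z up. (Lengths in mm.)
- board: Long dark wooden display board lying on the desk, fixed: 140 along its x, 420 along its y, 10 thick. Origin at the centre of its underside, z up; its top is at z = 10. One mat is fixed near each of its ends, each centred 150 from the board's centre along the board's length; which mat is at which end varies. The bare wood between the mats is where the pot goes. (Lengths in mm.)
- cork_mat: Round cork mat, fixed on the board near one end: 92 across, 3 thick. Origin at the centre of its underside (on the board's top, 10 above the desk). (Lengths in mm.)
- blue_mat: Rectangular blue felt mat, fixed on the board near the other end: 118 along its x, 84 along its y (its axes are parallel to the board's), 3 thick. Origin at the centre of its underside (on the board's top, 10 above the desk). (Lengths in mm.)
- mug: Blue mug, to be left where it stands: 72 across, 85 high, handle on its +y side reaching to about 70 from its axis. Origin at the centre of its underside. (Lengths in mm.)
- stapler: Red stapler on a dark base, to be left where it lies: 115 along its x, 34 wide, about 48 high. Origin at the centre of its underside. (Lengths in mm.)
There are look-alikes about, which are no part of the job. What is meant by the vase is not pink, and is the smaller of those in its own colour.

How it is judged:
By the outcome, as a careful person would: the job done as asked, in the order asked, and still so for the second after the job is handed in, with the robot touching nothing.
It also fails if it takes over 120 s, if anything falls off the work surface, if the arm or the gripper's body presses on something with over 40 N, if the wrist force passes 120 N, or if a joint passes its speed limit or range.

## Working session

There is one attempt and no reset: what is moved stays moved. The work goes in short steps, Python scripts to look and compute and a shell command to move; the robot and the scene stay as the last step left them, time stands still between calls to the robot, and variables do not carry over. Pictures are saved under pics/ and viewed, at most 14 in all, crops included, and the job is handed in when it is done.

```bash
ls; mkdir -p pics; cat > h.py <<'E'
import numpy as np, cv2
from rig import ctrl, capture, job
def save(c,n,box=None,s=1):
    f=c["frame"][:,:,::-1]
    if box: f=f[box[1]:box[3],box[0]:box[2]]
    cv2.imwrite("pics/"+n, cv2.resize(f,None,fx=s,fy=s,interpolation=cv2.INTER_CUBIC))
def cloud(c):
    z=c["z_map"].astype(float); v,u=np.mgrid[:480,:640]
    P=np.stack([(u-c["cx"])/c["fx"]*z,(v-c["cy"])/c["fy"]*z,z],-1)
    W=(P-c["t"])@c["R"]; W[z==0]=np.nan
    return W
def ray(c,u,v,h):
    "world point of the pixel at height h"
    d=c["R"].T@np.array([(u-c["cx"])/c["fx"],(v-c["cy"])/c["fy"],1]); o=-c["R"].T@c["t"]
    return o+d*(h-o[2])/d[2]
E
python3 - <<'E'
from h import *
for n in("scene","top"):
    c=capture(n); save(c,n+"0.png"); np.save(n+"0.npy",c,allow_pickle=True)
    print(n,c["fx"],-c["R"].T@c["t"])
s=ctrl.observe(); print({k:np.round(v,3) for k,v in s.items()})
E
```

```text
pics
scene 440.42450934560543 [1.13822687 0.10457621 0.85917269]
top 545.9439440630202 [0.37021094 0.03019144 1.1052848 ]
{'time': np.float64(0.1), 'q': array([ 1.148,  0.616, -0.013,  1.425,  0.008,  1.103, -0.04 ]), 'joint_velocities': array([-0.   , -0.003, -0.001, -0.004,  0.   , -0.   ,  0.   ]), 'tau': array([ 2.0000e-03, -4.6004e+01,  2.1000e-01, -1.6624e+01, -6.1000e-02,
        1.7000e-02,  0.0000e+00]), 'ee_pos': array([ 0.25 , -0.599,  0.218]), 'orientation': array([-3.139,  0.   ,  0.396]), 'force': array([-0.413, -0.129,  0.224]), 'ft_torque': array([0.079, 0.024, 0.055]), 'finger_force': np.float64(0.0), 'grip_width': np.float64(0.998)}
```

View pics/scene0.png

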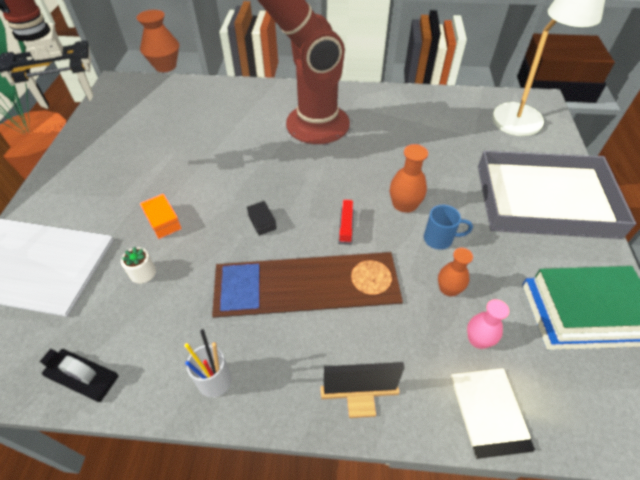

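View pics/top0.png

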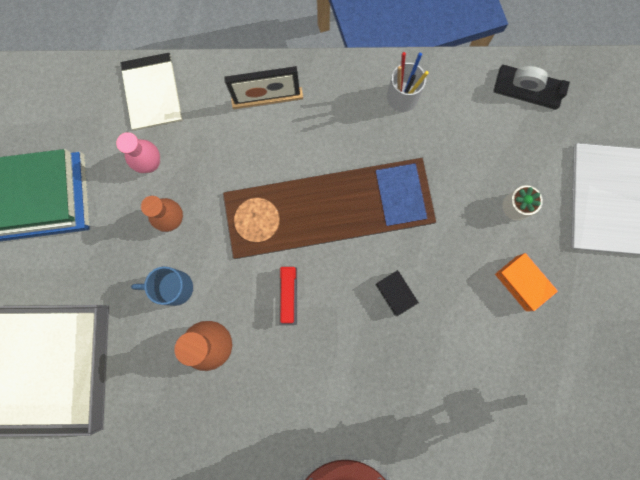

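The scene view shows a small terracotta vase at (454,275), a big one at (409,180), a pink one at (486,325) and another on the floor at (158,40). In the top view these are (163,213) small, (203,345) big and (140,152) pink.

I choose the small one at top (163,213). The other top-view positions are orange box (527,282), black box (397,293), pot (527,200), cork (257,219) and blue mat (402,194). Possible confusions are the camera and notepad edge for the black box, and the pen cup (408,85) for the pot.

```bash
cat > meas.py <<'E'
from h import *
def comp(W,seed,lo,hi,r=0.075,mask=None):
    "blob of points with height lo..hi near seed"
    m=(W[...,2]>lo)&(W[...,2]<hi)
    if mask is not None: m&=mask
    s=W[seed[1],seed[0]]; m&=np.hypot(W[...,0]-s[0],W[...,1]-s[1])<r
    return W[m]
def rect(P):
    r=cv2.minAreaRect((P[:,:2]*1000).astype(np.float32)); (cx,cy),(w,h),a=r
    if w<h: w,h,a=h,w,a+90
    return np.round([cx,cy,w,h,(a+90)%180-90],1)
E
python3 - <<'E'
from meas import *
c=np.load("top0.npy",allow_pickle=True).item(); W=cloud(c)
hsv=cv2.cvtColor(c["frame"],cv2.COLOR_RGB2HSV).astype(int)
print("desk z",np.nanmedian(W[250:260,440:470,2]))
print("orange",rect(comp(W,(527,282),.040,.055)))
print("black",rect(comp(W,(397,293),.030,.045)))
for n,s,z in(("pot",(527,200),(.052,.08)),("vase lip",(155,207),(.116,.14)),("big",(193,348),(.1,.4)),("pink",(130,145),(.1,.3)),("mug",(168,285),(.07,.1)),("stapler",(288,295),(.035,.06))):
    P=comp(W,s,*z); (x,y),r=cv2.minEnclosingCircle((P[:,:2]*1000).astype(np.float32)); print(n,np.round([x,y,r],1),P[:,2].max().round(4),len(P),rect(P))
def px(m): # mask -> pixel contour -> world at height h
    k=cv2.connectedComponentsWithStats(m.astype(np.uint8)); i=1+np.argmax(k[2][1:,4]); return k[1]==i
def fit(m,h):
    cs,_=cv2.findContours(px(m).astype(np.uint8),cv2.RETR_EXTERNAL,cv2.CHAIN_APPROX_NONE)
    q=max(cs,key=len)[:,0]; return np.array([ray(c,u,v,h) for u,v in q])
v,u=np.mgrid[:480,:640]
H,S,V=hsv[...,0],hsv[...,1],hsv[...,2]
box=(u>210)&(u<450)&(v>145)&(v<270)
bl=box&(H>100)&(H<135)&(S>90); P=fit(bl,.013); print("blue",rect(P))
co=box&(u<300)&(H<20)&(V>130)&(S>60); P=fit(co,.013); (x,y),r=cv2.minEnclosingCircle((P[:,:2]*1000).astype(np.float32)); print("cork",x,y,r,rect(P))
gray=box&((S>80)); P=fit(gray,.010); print("board",rect(P))
ca=np.load("scene0.npy",allow_pickle=True).item(); save(ca,"vcrop.png",(360,130,540,370),2.4)
print("orange pick")
E
```

```text
desk z -0.0003709184683369808
orange [ 439.8 -360.8   96.7   63.    38.4]
black [ 420.7 -106.2   76.    50.4   30.8]
pot [ 597.9 -360.8   30.9] 0.0745 740 [ 597.1 -360.7   59.8   58.3   89.7]
vase lip [579.1 351.1  20.3] 0.131 367 [578.8 350.8  38.6  37.9   4. ]
big [324.  257.2  34.7] 0.1807 1352 [323.7 256.9  65.8  61.6  -0.5]
pink [699.6 401.8  20.9] 0.1302 390 [699.7 401.7  39.8  38.6  84.5]
mug [437.1 350.1  49.4] 0.0888 437 [431.  343.6  88.4  71.6 -55.2]
stapler [419.5 108.2  54.7] 0.0507 779 [419.3 108.7 107.   27.9  -0.7]
blue [ 622.7 -122.3  116.5   82.5    9.7]
cork 572.9403686523438 172.3536834716797 47.027225494384766 [573.6 172.3  91.6  91.1 -89.8]
board [597.2  25.1 417.2 138.5 -80.3]
orange pick
```

View pics/vcrop.png

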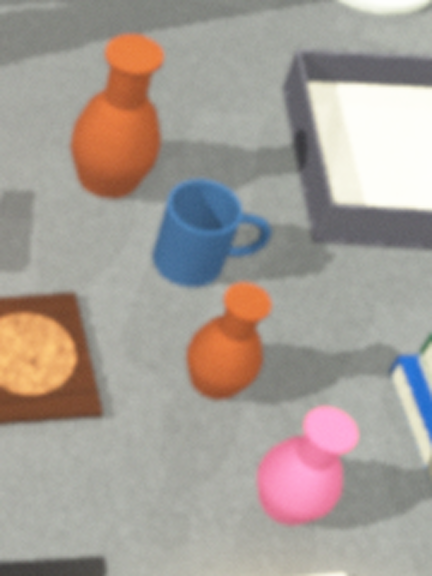

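The crop confirms the choice: the small terracotta vase is at crop (225,345), next to the mug, with the big one at (115,115) and the pink one at (305,470). Now a helper that works out how far to go.

```bash
cat > go.py <<'E'
import sys
from h import *
from scipy.spatial.transform import Rotation as Ro
x,y,z,yaw=map(float,sys.argv[1:5])   # mm, deg
s=ctrl.observe(); R=Ro.from_euler("xyz",s["orientation"])
d=R.inv().apply(np.array([x,y,z])/1000-s["ee_pos"])/.04
w=(R.inv()*Ro.from_euler("xyz",[np.pi,0,np.radians(yaw)])).as_rotvec()/(np.pi/2)
print("t=%.2f"%s["time"],"shift units",d.round(3),"turn units",w.round(4),"pos",(s["ee_pos"]*1000).round(1),"yaw",np.degrees(s["orientation"][2]).round(2),"w",round(float(s["grip_width"]),3))
E
python3 go.py 579 351 219 22.7
```

```text
t=0.10 shift units [ 1.6740e+01 -1.8747e+01  7.0000e-03] turn units [-0.0015  0.     -0.0002] pos [ 250.3 -599.1  217.6] yaw 22.68 w 0.998
```

```bash
python3 -m crank '[{"tx":0.6,"ty":-0.67,"hand":-1},{"tx":0.6,"ty":-0.67,"hand":-1},{"tx":0.6,"ty":-0.67,"hand":-1},{"tx":0.6,"ty":-0.67,"hand":-1},{"tx":0.6,"ty":-0.67,"hand":-1},{"tx":0.6,"ty":-0.67,"hand":-1},{"tx":0.6,"ty":-0.67,"hand":-1},{"tx":0.6,"ty":-0.67,"hand":-1}]' 20; python3 go.py 579 351 219 22.7
```

```text
t=0.10 shift units [ 1.6740e+01 -1.8747e+01  7.0000e-03] turn units [-0.0015  0.     -0.0002] pos [ 250.3 -599.1  217.6] yaw 22.68 w 0.998$[0]: bad value
```

```bash
python3 -m crank '[{"ax":0,"ay":0,"az":0,"tx":0.6,"ty":-0.67,"tz":0,"hand":-1},{"ax":0,"ay":0,"az":0,"tx":0.6,"ty":-0.67,"tz":0,"hand":-1},{"ax":0,"ay":0,"az":0,"tx":0.6,"ty":-0.67,"tz":0,"hand":-1},{"ax":0,"ay":0,"az":0,"tx":0.6,"ty":-0.67,"tz":0,"hand":-1},{"ax":0,"ay":0,"az":0,"tx":0.6,"ty":-0.67,"tz":0,"hand":-1},{"ax":0,"ay":0,"az":0,"tx":0.6,"ty":-0.67,"tz":0,"hand":-1},{"ax":0,"ay":0,"az":0,"tx":0.6,"ty":-0.67,"tz":0,"hand":-1},{"ax":0,"ay":0,"az":0,"tx":0.6,"ty":-0.67,"tz":0,"hand":-1}]' 20; python3 go.py 579 351 219 22.7
```

```text
time: 0.77
ee_pos: [0.3451, -0.3259, 0.2184]
orientation: [-3.141, 0.0, 0.396]
force: [1.2, 0.2, -0.0]
grip_width: 1.0
finger_force: 0.0
t=0.77 shift units [ 1.1917e+01 -1.3363e+01 -7.0000e-03] turn units [-0.0005  0.0001 -0.0004] pos [ 345.1 -325.9  218.4] yaw 22.67 w 1.0
```

Good; full sets of keys are required, and steps track well.

```bash
python3 -m crank '[{"ax":0,"ay":0,"az":0,"tx":0.6,"ty":-0.67,"tz":0,"hand":-1},{"ax":0,"ay":0,"az":0,"tx":0.6,"ty":-0.67,"tz":0,"hand":-1},{"ax":0,"ay":0,"az":0,"tx":0.6,"ty":-0.67,"tz":0,"hand":-1},{"ax":0,"ay":0,"az":0,"tx":0.6,"ty":-0.67,"tz":0,"hand":-1},{"ax":0,"ay":0,"az":0,"tx":0.6,"ty":-0.67,"tz":0,"hand":-1},{"ax":0,"ay":0,"az":0,"tx":0.6,"ty":-0.67,"tz":0,"hand":-1},{"ax":0,"ay":0,"az":0,"tx":0.6,"ty":-0.67,"tz":0,"hand":-1},{"ax":0,"ay":0,"az":0,"tx":0.6,"ty":-0.67,"tz":0,"hand":-1}]'; python3 -m crank '[{"ax":0,"ay":0,"az":0,"tx":0.6,"ty":-0.67,"tz":0,"hand":-1},{"ax":0,"ay":0,"az":0,"tx":0.6,"ty":-0.67,"tz":0,"hand":-1},{"ax":0,"ay":0,"az":0,"tx":0.6,"ty":-0.67,"tz":0,"hand":-1},{"ax":0,"ay":0,"az":0,"tx":0.6,"ty":-0.67,"tz":0,"hand":-1},{"ax":0,"ay":0,"az":0,"tx":0.6,"ty":-0.67,"tz":0,"hand":-1},{"ax":0,"ay":0,"az":0,"tx":0.6,"ty":-0.67,"tz":0,"hand":-1},{"ax":0,"ay":0,"az":0,"tx":0.6,"ty":-0.67,"tz":0,"hand":-1},{"ax":0,"ay":0,"az":0,"tx":0.6,"ty":-0.67,"tz":0,"hand":-1}]';  python3 go.py 579 351 219 22.7
```

```text
time: 1.43
ee_pos: [0.4395, -0.0543, 0.2186]
orientation: [-3.141, 0.0, 0.396]
force: [1.2, -0.6, -0.2]
grip_width: 1.003
finger_force: 0.0
time: 2.1
ee_pos: [0.5341, 0.2174, 0.2182]
orientation: [3.141, 0.001, 0.396]
force: [0.4, -0.2, -0.9]
grip_width: 1.002
finger_force: 0.0
t=2.10 shift units [ 2.325 -2.649 -0.022] turn units [ 0.0001  0.0007 -0.0002] pos [534.1 217.4 218.2] yaw 22.68 w 1.002
```

```bash
python3 -m crank '[{"ax":0,"ay":0,"az":0,"tx":0.46,"ty":-0.53,"tz":0,"hand":-1},{"ax":0,"ay":0,"az":0,"tx":0.47,"ty":-0.53,"tz":0,"hand":-1},{"ax":0,"ay":0,"az":0,"tx":0.47,"ty":-0.53,"tz":0,"hand":-1},{"ax":0,"ay":0,"az":0,"tx":0.47,"ty":-0.53,"tz":0,"hand":-1},{"ax":0,"ay":0,"az":0,"tx":0.47,"ty":-0.54,"tz":0,"hand":-1},{"ax":0,"ay":0,"az":0,"tx":0,"ty":0,"tz":0,"hand":-1},{"ax":0,"ay":0,"az":0,"tx":0,"ty":0,"tz":0,"hand":-1}]' 20; python3 go.py 579 351 83 22.7
python3 - <<'E'
from meas import *
c=capture("wrist"); save(c,"w1.png"); W=cloud(c)
m=(W[...,2]>.112)&(W[...,2]<.14)&(np.hypot(W[...,0]-.579,W[...,1]-.351)<.05); P=W[m]
print(len(P),cv2.minEnclosingCircle((P[:,:2]*1000).astype(np.float32)),P[:,2].max() if len(P) else 0)
E
```

```text
time: 2.68
ee_pos: [0.5783, 0.3518, 0.2173]
orientation: [-3.141, 0.002, 0.399]
force: [0.2, -0.6, -0.9]
grip_width: 1.001
finger_force: 0.0
t=2.68 shift units [0.015 0.027 3.358] turn units [-0.0004  0.0014  0.0017] pos [578.3 351.8 217.3] yaw 22.86 w 1.001
2817 ((577.2026977539062, 351.9520568847656), 19.898391723632812) 0.1271797647011803
```

View pics/w1.png

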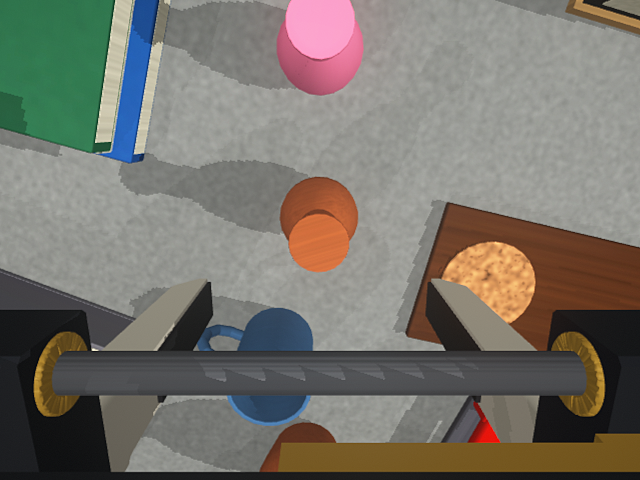

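The picture shows the vase lip at (319,242), midway between the fingers; its position agrees with mine to 1 mm. I will descend and grip.

```bash
python3 -m crank '[{"ax":0,"ay":0,"az":0,"tx":-0.02,"ty":0,"tz":0.56,"hand":-1},{"ax":0,"ay":0,"az":0,"tx":0,"ty":0,"tz":0.56,"hand":-1},{"ax":0,"ay":0,"az":0,"tx":0,"ty":0,"tz":0.56,"hand":-1},{"ax":0,"ay":0,"az":0,"tx":0,"ty":0,"tz":0.56,"hand":-1},{"ax":0,"ay":0,"az":0,"tx":0,"ty":0,"tz":0.56,"hand":-1},{"ax":0,"ay":0,"az":0,"tx":0,"ty":0,"tz":0.56,"hand":-1},{"ax":0,"ay":0,"az":0,"tx":0,"ty":0,"tz":0,"hand":-1},{"ax":0,"ay":0,"az":0,"tx":0,"ty":0,"tz":0,"hand":-1}]' 20; python3 go.py 577.5 352 83 22.7;python3 -m crank '[{"ax":0,"ay":0,"az":0,"tx":0,"ty":0,"tz":0,"hand":1},{"ax":0,"ay":0,"az":0,"tx":0,"ty":0,"tz":0,"hand":1},{"ax":0,"ay":0,"az":0,"tx":0,"ty":0,"tz":0,"hand":1},{"ax":0,"ay":0,"az":0,"tx":0,"ty":0,"tz":0,"hand":1},{"ax":0,"ay":0,"az":0,"tx":0,"ty":0,"tz":0,"hand":1},{"ax":0,"ay":0,"az":0,"tx":0,"ty":0,"tz":0,"hand":1},{"ax":0,"ay":0,"az":0,"tx":0,"ty":0,"tz":0,"hand":1},{"ax":0,"ay":0,"az":0,"tx":0,"ty":0,"tz":0,"hand":1}]' 20
```

```text
time: 3.4
ee_pos: [0.5783, 0.3474, 0.0836]
orientation: [3.14, 0.003, 0.394]
force: [-0.2, 1.0, 0.6]
grip_width: 1.001
finger_force: 0.0
t=3.40 shift units [ 0.025 -0.114  0.014] turn units [ 0.0011  0.002  -0.0014] pos [578.3 347.4  83.6] yaw 22.57 w 1.001
time: 4.07
ee_pos: [0.5786, 0.3499, 0.0843]
orientation: [-3.142, -0.0, 0.396]
force: [0.2, -0.4, -0.0]
grip_width: 0.475
finger_force: 0.2
```

```bash
python3 -m crank '[{"ax":0,"ay":0,"az":0,"tx":0,"ty":0,"tz":0,"hand":1},{"ax":0,"ay":0,"az":0,"tx":0,"ty":0,"tz":0,"hand":1},{"ax":0,"ay":0,"az":0,"tx":0,"ty":0,"tz":0,"hand":1},{"ax":0,"ay":0,"az":0,"tx":0,"ty":0,"tz":0,"hand":1},{"ax":0,"ay":0,"az":0,"tx":0,"ty":0,"tz":0,"hand":1},{"ax":0,"ay":0,"az":0,"tx":0,"ty":0,"tz":0,"hand":1}]' 20;python3 go.py 573.3 172.5 170 22.7
```

```text
time: 4.57
ee_pos: [0.5786, 0.3501, 0.0844]
orientation: [-3.141, -0.0, 0.396]
force: [0.2, 0.4, 0.1]
grip_width: 0.414
finger_force: 20.0
t=4.57 shift units [-1.834  4.044 -2.143] turn units [-0.0003 -0.0001 -0.0001] pos [578.6 350.1  84.4] yaw 22.69 w 0.414
```

```bash
python3 - <<'E'
from h import *
c=capture("scene"); save(c,"g1.png",(400,180,520,320),4)
E
```

```text
(no output)
```

View pics/g1.png

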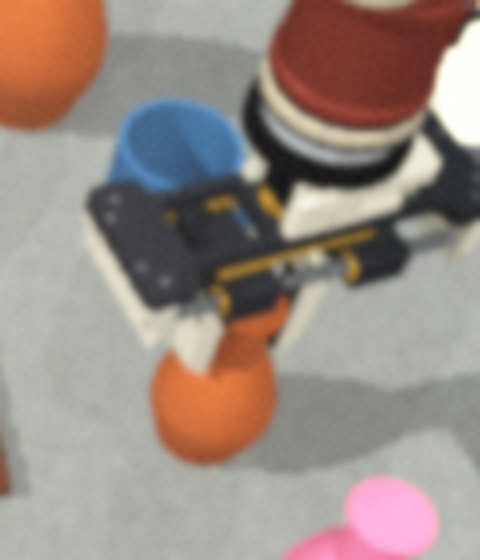

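The vase stands at crop (213,400) with the left fingertip at about (195,360). The 38.5 mm opening suggests the pads hold the lip, so I will regrip a little lower.

```bash
python3 -m crank '[{"ax":0,"ay":0,"az":0,"tx":0,"ty":0,"tz":0,"hand":-0.2},{"ax":0,"ay":0,"az":0,"tx":0,"ty":0,"tz":0,"hand":-0.2},{"ax":0,"ay":0,"az":0,"tx":0,"ty":-0.03,"tz":0.05,"hand":-0.2},{"ax":0,"ay":0,"az":0,"tx":0,"ty":0,"tz":0.05,"hand":-0.2},{"ax":0,"ay":0,"az":0,"tx":0,"ty":0,"tz":0.02,"hand":-0.2},{"ax":0,"ay":0,"az":0,"tx":0,"ty":0,"tz":0,"hand":-0.2},{"ax":0,"ay":0,"az":0,"tx":0,"ty":0,"tz":0,"hand":1},{"ax":0,"ay":0,"az":0,"tx":0,"ty":0,"tz":0,"hand":1}]' 15;python3 -m crank '[{"ax":0,"ay":0,"az":0,"tx":0,"ty":0,"tz":0,"hand":1},{"ax":0,"ay":0,"az":0,"tx":0,"ty":0,"tz":0,"hand":1},{"ax":0,"ay":0,"az":0,"tx":0,"ty":0,"tz":0,"hand":1},{"ax":0,"ay":0,"az":0,"tx":0,"ty":0,"tz":0,"hand":1},{"ax":0,"ay":0,"az":0,"tx":0,"ty":0,"tz":0,"hand":1},{"ax":0,"ay":0,"az":0,"tx":0,"ty":0,"tz":0,"hand":1}]' 15;python3 go.py 573.3 172.5 170 22.7
```

```text
time: 5.28
ee_pos: [0.5783, 0.3509, 0.0795]
orientation: [3.142, -0.0, 0.396]
force: [-0.0, -0.4, -0.5]
grip_width: 0.499
finger_force: 0.0
time: 5.78
ee_pos: [0.5782, 0.3511, 0.0796]
orientation: [-3.141, -0.0, 0.396]
force: [-1.3, 0.7, 0.4]
grip_width: 0.409
finger_force: 15.0
t=5.78 shift units [-1.834  4.072 -2.262] turn units [-0.0002 -0.0001 -0.0002] pos [578.2 351.1  79.6] yaw 22.68 w 0.409
```

```bash
python3 - <<'E'
from h import *
c=capture("wrist"); save(c,"w2.png",(160,100,480,340),2.4)
E
```

```text
(no output)
```

View pics/w2.png

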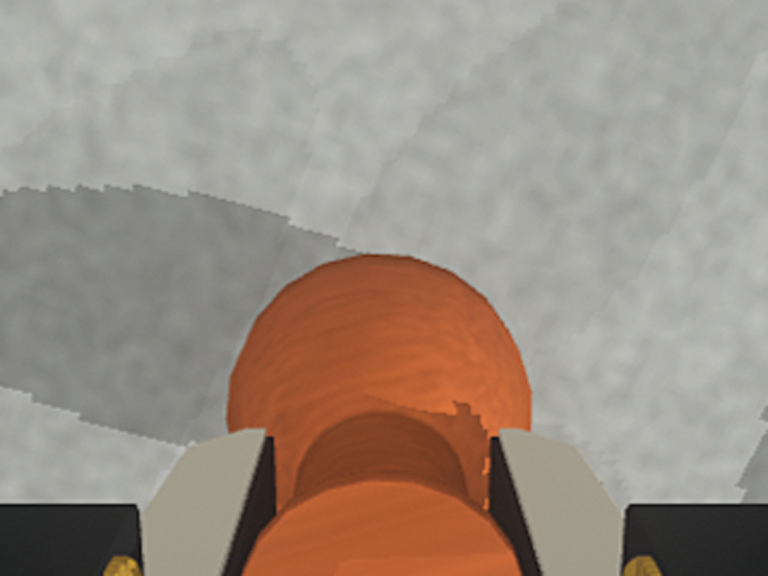

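The pads (dark strips at crop (262,470) and (500,470)) touch the lip but not the neck (300–465). I will try a few mm lower once.

```bash
python3 -m crank '[{"ax":0,"ay":0,"az":0,"tx":0,"ty":0,"tz":0,"hand":-0.2},{"ax":0,"ay":0,"az":0,"tx":0,"ty":0,"tz":0,"hand":-0.2},{"ax":0,"ay":0,"az":0,"tx":0,"ty":-0.02,"tz":0.05,"hand":-0.2},{"ax":0,"ay":0,"az":0,"tx":0,"ty":0,"tz":0.05,"hand":-0.2},{"ax":0,"ay":0,"az":0,"tx":0,"ty":0,"tz":0.04,"hand":-0.2},{"ax":0,"ay":0,"az":0,"tx":0,"ty":0,"tz":0,"hand":-0.2},{"ax":0,"ay":0,"az":0,"tx":0,"ty":0,"tz":0,"hand":1},{"ax":0,"ay":0,"az":0,"tx":0,"ty":0,"tz":0,"hand":1}]' 15;python3 -m crank '[{"ax":0,"ay":0,"az":0,"tx":0,"ty":0,"tz":0,"hand":1},{"ax":0,"ay":0,"az":0,"tx":0,"ty":0,"tz":0,"hand":1},{"ax":0,"ay":0,"az":0,"tx":0,"ty":0,"tz":0,"hand":1},{"ax":0,"ay":0,"az":0,"tx":0,"ty":0,"tz":0,"hand":1},{"ax":0,"ay":0,"az":0,"tx":0,"ty":0,"tz":0,"hand":1},{"ax":0,"ay":0,"az":0,"tx":0,"ty":0,"tz":0,"hand":1}]' 15;python3 go.py 573.3 172.5 170 22.7
```

```text
time: 6.5
ee_pos: [0.5779, 0.3516, 0.0739]
orientation: [3.142, 0.0, 0.396]
force: [-0.2, 0.1, 0.3]
grip_width: 0.501
finger_force: 0.0
time: 7.0
ee_pos: [0.5778, 0.3518, 0.0738]
orientation: [-3.141, 0.0, 0.396]
force: [-0.0, 1.2, -1.0]
grip_width: 0.452
finger_force: 12.1
t=7.00 shift units [-1.832  4.092 -2.405] turn units [-0.0002  0.     -0.0002] pos [577.8 351.8  73.8] yaw 22.69 w 0.452
```

```bash
python3 -m crank '[{"ax":0,"ay":0,"az":0,"tx":0,"ty":0,"tz":0,"hand":-0.2},{"ax":0,"ay":0,"az":0,"tx":0,"ty":0,"tz":0,"hand":-0.2},{"ax":0,"ay":0,"az":0,"tx":0,"ty":0,"tz":-0.14,"hand":-0.2},{"ax":0,"ay":0,"az":0,"tx":0,"ty":0,"tz":-0.14,"hand":-0.2},{"ax":0,"ay":0,"az":0,"tx":0,"ty":0,"tz":-0.14,"hand":-0.2},{"ax":0,"ay":0,"az":0,"tx":0,"ty":0,"tz":0,"hand":-0.2},{"ax":0,"ay":0,"az":0,"tx":0,"ty":0,"tz":0,"hand":1},{"ax":0,"ay":0,"az":0,"tx":0,"ty":0,"tz":0,"hand":1}]' 15;python3 -m crank '[{"ax":0,"ay":0,"az":0,"tx":0,"ty":0,"tz":0,"hand":1},{"ax":0,"ay":0,"az":0,"tx":0,"ty":0,"tz":0,"hand":1},{"ax":0,"ay":0,"az":0,"tx":0,"ty":0,"tz":0,"hand":1},{"ax":0,"ay":0,"az":0,"tx":0,"ty":0,"tz":0,"hand":1},{"ax":0,"ay":0,"az":0,"tx":0,"ty":0,"tz":0,"hand":1},{"ax":0,"ay":0,"az":0,"tx":0,"ty":0,"tz":0,"hand":1}]' 15;python3 go.py 573.3 172.5 170 22.7
```

```text
time: 7.67
ee_pos: [0.5779, 0.3516, 0.0909]
orientation: [-3.142, -0.0, 0.396]
force: [0.3, 0.4, -1.7]
grip_width: 0.5
finger_force: 0.0
time: 8.17
ee_pos: [0.5777, 0.3516, 0.0905]
orientation: [-3.142, 0.0, 0.396]
force: [-0.7, 0.7, -0.8]
grip_width: 0.417
finger_force: 15.0
t=8.17 shift units [-1.83   4.089 -1.988] turn units [-0.0001  0.0003 -0.0002] pos [577.7 351.6  90.5] yaw 22.68 w 0.417
```

The lip governs the width at every height, so I will take it squarely at pad centre and do a small slow lift.

```bash
python3 -m crank '[{"ax":0,"ay":0,"az":0,"tx":0,"ty":0,"tz":0,"hand":-0.1},{"ax":0,"ay":0,"az":0,"tx":0,"ty":0,"tz":0,"hand":-0.1},{"ax":0,"ay":0,"az":0,"tx":0,"ty":0,"tz":-0.15,"hand":-0.1},{"ax":0,"ay":0,"az":0,"tx":0,"ty":0,"tz":-0.15,"hand":-0.1},{"ax":0,"ay":0,"az":0,"tx":0,"ty":0,"tz":0,"hand":-0.1},{"ax":0,"ay":0,"az":0,"tx":0,"ty":0,"tz":0,"hand":1},{"ax":0,"ay":0,"az":0,"tx":0,"ty":0,"tz":0,"hand":1},{"ax":0,"ay":0,"az":0,"tx":0,"ty":0,"tz":0,"hand":1}]' 20;python3 -m crank '[{"ax":0,"ay":0,"az":0,"tx":0,"ty":0,"tz":0,"hand":1},{"ax":0,"ay":0,"az":0,"tx":0,"ty":0,"tz":0,"hand":1},{"ax":0,"ay":0,"az":0,"tx":0,"ty":0,"tz":-0.05,"hand":1},{"ax":0,"ay":0,"az":0,"tx":0,"ty":0,"tz":-0.05,"hand":1},{"ax":0,"ay":0,"az":0,"tx":0,"ty":0,"tz":-0.05,"hand":1},{"ax":0,"ay":0,"az":0,"tx":0,"ty":0,"tz":-0.05,"hand":1},{"ax":0,"ay":0,"az":0,"tx":0,"ty":0,"tz":0,"hand":1},{"ax":0,"ay":0,"az":0,"tx":0,"ty":0,"tz":0,"hand":1}]' 20;python3 go.py 573.3 172.5 170 22.7; python3 - <<'E'
from h import *
c=capture("scene"); save(c,"g2.png",(400,170,520,320),3.8)
E
```

```text
time: 8.83
ee_pos: [0.5778, 0.3518, 0.1028]
orientation: [-3.141, -0.0, 0.396]
force: [0.2, 0.0, 0.5]
grip_width: 0.413
finger_force: 20.0
time: 9.5
ee_pos: [0.5779, 0.3516, 0.1107]
orientation: [-3.142, -0.0, 0.396]
force: [0.1, 0.0, -2.8]
grip_width: 0.415
finger_force: 20.0
t=9.50 shift units [-1.832  4.086 -1.482] turn units [-0.     -0.     -0.0003] pos [577.9 351.6 110.7] yaw 22.67 w 0.415
```

View pics/g2.png

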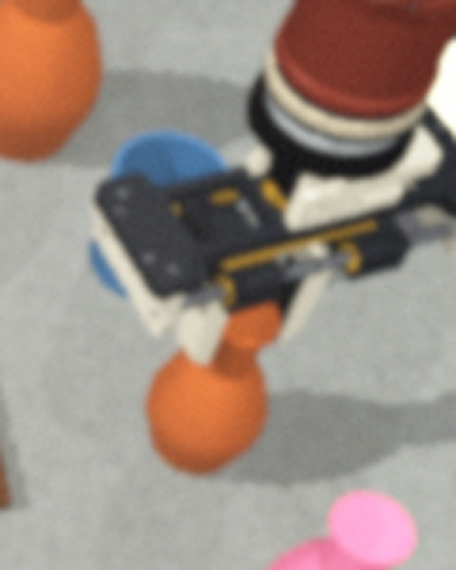

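The vase hangs upright at crop (205,400), just off the desk; the weight is about 2.8 N. I will raise it and carry it over to the cork mat.

```bash
python3 -m crank '[{"ax":0,"ay":0,"az":0,"tx":0,"ty":0,"tz":-0.15,"hand":1},{"ax":0,"ay":0,"az":0,"tx":0,"ty":0,"tz":-0.25,"hand":1},{"ax":0,"ay":0,"az":0,"tx":-0.05,"ty":0.1,"tz":-0.25,"hand":1},{"ax":0,"ay":0,"az":0,"tx":-0.1,"ty":0.22,"tz":-0.25,"hand":1},{"ax":0,"ay":0,"az":0,"tx":-0.16,"ty":0.36,"tz":-0.1,"hand":1},{"ax":0,"ay":0,"az":0,"tx":-0.2,"ty":0.45,"tz":0,"hand":1},{"ax":0,"ay":0,"az":0,"tx":-0.2,"ty":0.45,"tz":0,"hand":1},{"ax":0,"ay":0,"az":0,"tx":-0.2,"ty":0.45,"tz":0,"hand":1}]' 20;python3 -m crank '[{"ax":0,"ay":0,"az":0,"tx":-0.2,"ty":0.45,"tz":0,"hand":1},{"ax":0,"ay":0,"az":0,"tx":-0.2,"ty":0.45,"tz":0,"hand":1},{"ax":0,"ay":0,"az":0,"tx":-0.2,"ty":0.45,"tz":0,"hand":1},{"ax":0,"ay":0,"az":0,"tx":-0.16,"ty":0.36,"tz":0,"hand":1},{"ax":0,"ay":0,"az":0,"tx":-0.1,"ty":0.22,"tz":0,"hand":1},{"ax":0,"ay":0,"az":0,"tx":-0.05,"ty":0.1,"tz":0,"hand":1},{"ax":0,"ay":0,"az":0,"tx":0,"ty":0,"tz":0,"hand":1},{"ax":0,"ay":0,"az":0,"tx":0,"ty":0,"tz":0,"hand":1}]' 20;python3 go.py 573.3 172.5 117 22.7
```

```text
time: 10.22
ee_pos: [0.5758, 0.2594, 0.1516]
orientation: [3.14, -0.0, 0.394]
force: [0.1, 0.5, -3.1]
grip_width: 0.414
finger_force: 20.0
time: 10.88
ee_pos: [0.5733, 0.1744, 0.1511]
orientation: [-3.141, -0.001, 0.396]
force: [1.5, 0.7, -1.6]
grip_width: 0.412
finger_force: 20.0
t=10.88 shift units [-0.02   0.045  0.852] turn units [-0.0006 -0.0006  0.    ] pos [573.3 174.4 151.1] yaw 22.7 w 0.412
```

```bash
python3 - <<'E'
from h import *
from scipy.optimize import least_squares
c=capture("wrist"); save(c,"w3.png"); W=cloud(c)
hsv=cv2.cvtColor(c["frame"],cv2.COLOR_RGB2HSV)
m=(hsv[...,2]>140)&(hsv[...,1]>60)&(hsv[...,0]<22)&(abs(W[...,2]-.013)<.006)&(np.hypot(W[...,0]-.573,W[...,1]-.172)<.06)
P=W[m]; print(len(P),P.min(0),P.max(0))
# farthest points per angle bin, circle r=46
a=np.degrees(np.arctan2(P[:,1]-.172,P[:,0]-.573)).astype(int)//6; r=np.hypot(P[:,1]-.172,P[:,0]-.573)
Q=np.array([P[a==k][r[a==k].argmax(),:2] for k in np.unique(a) if r[a==k].max()>.04])
f=least_squares(lambda p:np.hypot(*(Q-p).T)-.046,[.573,.172],loss="soft_l1",f_scale=.001)
print(len(Q),f.x*1000,f.fun.std())
E
```

```text
5909 [0.53453989 0.11214213 0.00747782] [0.63294177 0.22996489 0.01537627]
42 [586.96501513 174.14192432] 0.006933022287436534
```

View pics/w3.png

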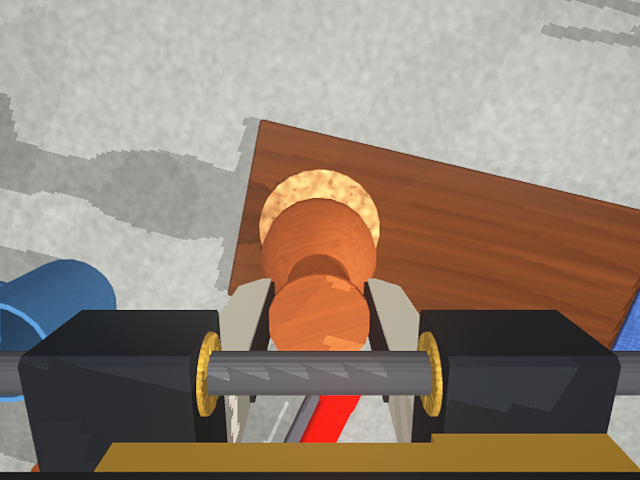

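The picture shows the cork edge at about (260,230), (380,228) and top (321,169), with the vase upright over it. I will fit the circle from those.

```bash
python3 - <<'E'
from h import *
from scipy.optimize import least_squares
c=capture("wrist")
Q=np.array([ray(c,u,v,.013)[:2] for u,v in((260,230),(380,228),(321,169),(283,182),(357,182))])
f=least_squares(lambda p:np.hypot(*(Q-p).T)-.046,[.573,.172]); print(f.x*1000,f.fun*1000)
W=cloud(c); P=W[(W[...,2]>.148)&(W[...,2]<.185)&(np.hypot(W[...,0]-.573,W[...,1]-.174)<.021)]; print(cv2.minEnclosingCircle((P[:,:2]*1000).astype(np.float32)),len(P),P[:,2].min(),P[:,2].max())
E
python3 go.py 573.3 172.5 117 22.7
```

```text
[570.38363276 173.30766309] [-0.47285742 -0.46463447  0.32006221 -0.17172221 -0.19460334]
((573.0374145507812, 174.0340576171875), 20.988492965698242) 7495 0.14805050132722286 0.18495327353712823
t=10.98 shift units [-0.026  0.071  0.846] turn units [-0.0008 -0.0005  0.0011] pos [573.2 175.5 150.8] yaw 22.8 w 0.416
```

```bash
python3 -m crank '[{"ax":0,"ay":0,"az":0,"tx":-0.045,"ty":0.036,"tz":0.1,"hand":1},{"ax":0,"ay":0,"az":0,"tx":0,"ty":0,"tz":0.2,"hand":1},{"ax":0,"ay":0,"az":0,"tx":0,"ty":0,"tz":0.2,"hand":1},{"ax":0,"ay":0,"az":0,"tx":0,"ty":0,"tz":0.15,"hand":1},{"ax":0,"ay":0,"az":0,"tx":0,"ty":0,"tz":0.1,"hand":1},{"ax":0,"ay":0,"az":0,"tx":0,"ty":0,"tz":0.04,"hand":1},{"ax":0,"ay":0,"az":0,"tx":0,"ty":0,"tz":0,"hand":1},{"ax":0,"ay":0,"az":0,"tx":0,"ty":0,"tz":0,"hand":1}]' 20;python3 go.py 572.2 172.8 116 22.7
```

```text
time: 11.65
ee_pos: [0.5724, 0.1718, 0.1191]
orientation: [-3.141, -0.0, 0.396]
force: [0.5, -0.6, -2.3]
grip_width: 0.414
finger_force: 20.0
t=11.65 shift units [ 0.005 -0.024  0.077] turn units [-0.0001 -0.0002 -0.0002] pos [572.4 171.8 119.1] yaw 22.68 w 0.414
```

```bash
python3 -m crank '[{"ax":0,"ay":0,"az":0,"tx":0,"ty":-0.02,"tz":0.03,"hand":1},{"ax":0,"ay":0,"az":0,"tx":0,"ty":0,"tz":0.03,"hand":1},{"ax":0,"ay":0,"az":0,"tx":0,"ty":0,"tz":0.02,"hand":1},{"ax":0,"ay":0,"az":0,"tx":0,"ty":0,"tz":0,"hand":1},{"ax":0,"ay":0,"az":0,"tx":0,"ty":0,"tz":0,"hand":1}]' 20;python3 go.py 572.2 172.8 116 22.7
```

```text
time: 12.07
ee_pos: [0.5719, 0.1724, 0.1159]
orientation: [-3.142, -0.0, 0.396]
force: [0.5, 0.5, -3.0]
grip_width: 0.408
finger_force: 20.0
t=12.07 shift units [ 0.01  -0.006 -0.001] turn units [-0.     -0.0001 -0.0003] pos [571.9 172.4 115.9] yaw 22.68 w 0.408
```

Still carrying its weight; ease down further until the force changes.

```bash
python3 -m crank '[{"ax":0,"ay":0,"az":0,"tx":0,"ty":0,"tz":0.02,"hand":1},{"ax":0,"ay":0,"az":0,"tx":0,"ty":0,"tz":0.02,"hand":1},{"ax":0,"ay":0,"az":0,"tx":0,"ty":0,"tz":0,"hand":1},{"ax":0,"ay":0,"az":0,"tx":0,"ty":0,"tz":0,"hand":1}]' 20;python3 -m crank '[{"ax":0,"ay":0,"az":0,"tx":0,"ty":0,"tz":0.02,"hand":1},{"ax":0,"ay":0,"az":0,"tx":0,"ty":0,"tz":0,"hand":1},{"ax":0,"ay":0,"az":0,"tx":0,"ty":0,"tz":0,"hand":1}]' 20
```

```text
time: 12.4
ee_pos: [0.5728, 0.1729, 0.1157]
orientation: [3.141, -0.003, 0.396]
force: [-1.3, -0.5, 5.6]
grip_width: 0.412
finger_force: 20.0
time: 12.65
ee_pos: [0.5733, 0.1731, 0.1158]
orientation: [3.141, -0.004, 0.396]
force: [-1.9, 0.5, 9.9]
grip_width: 0.41
finger_force: 20.0
```

Landed. Back off the slight press, open, and rise.

```bash
python3 -m crank '[{"ax":0,"ay":0,"az":0,"tx":0,"ty":0,"tz":-0.04,"hand":1},{"ax":0,"ay":0,"az":0,"tx":0,"ty":0,"tz":0,"hand":1},{"ax":0,"ay":0,"az":0,"tx":0,"ty":0,"tz":0,"hand":0},{"ax":0,"ay":0,"az":0,"tx":0,"ty":0,"tz":0,"hand":-0.5},{"ax":0,"ay":0,"az":0,"tx":0,"ty":0,"tz":0,"hand":-0.5},{"ax":0,"ay":0,"az":0,"tx":0,"ty":0,"tz":0,"hand":-0.5},{"ax":0,"ay":0,"az":0,"tx":0,"ty":0,"tz":0,"hand":-0.5}]' 20;python3 -m crank '[{"ax":0,"ay":0,"az":0,"tx":0,"ty":0,"tz":-0.3,"hand":-1},{"ax":0,"ay":0,"az":0,"tx":0,"ty":0,"tz":-0.6,"hand":-1},{"ax":0,"ay":0,"az":0,"tx":0,"ty":0,"tz":-0.7,"hand":-1},{"ax":0,"ay":0,"az":0,"tx":0,"ty":0,"tz":-0.7,"hand":-1},{"ax":0,"ay":0,"az":0,"tx":0,"ty":0,"tz":-0.3,"hand":-1},{"ax":0,"ay":0,"az":0,"tx":0,"ty":0,"tz":0,"hand":-1}]' 20;python3 go.py 440 -361 215 38.4
python3 - <<'E'
from h import *
c=capture("wrist"); W=cloud(c)
P=W[(W[...,2]>.128)&(W[...,2]<.15)&(np.hypot(W[...,0]-.572,W[...,1]-.173)<.05)]; print(cv2.minEnclosingCircle((P[:,:2]*1000).astype(np.float32)),len(P)); save(c,"w4.png")
E
```

```text
time: 13.23
ee_pos: [0.5718, 0.1723, 0.1148]
orientation: [-3.142, 0.0, 0.396]
force: [0.2, -1.2, -0.4]
grip_width: 0.716
finger_force: 0.0
time: 13.73
ee_pos: [0.574, 0.1733, 0.2227]
orientation: [3.141, -0.008, 0.396]
force: [-0.0, 0.9, 0.9]
grip_width: 0.998
finger_force: 0.0
t=13.73 shift units [-8.24  11.035  0.134] turn units [ 0.0009 -0.0049 -0.1748] pos [574.  173.3 222.7] yaw 22.67 w 0.998
((571.5875854492188, 172.9879913330078), 19.99820327758789) 2964
```

Vase stands upright with its lip at (571.6, 173.0). Now the orange box.

```bash
python3 -m crank '[{"ax":0,"ay":0,"az":0,"tx":-0.3,"ty":0.4,"tz":0,"hand":-1},{"ax":0,"ay":0,"az":0,"tx":-0.55,"ty":0.74,"tz":0,"hand":-1},{"ax":0,"ay":0,"az":0,"tx":-0.55,"ty":0.74,"tz":0,"hand":-1},{"ax":0,"ay":0,"az":0,"tx":-0.55,"ty":0.74,"tz":0,"hand":-1},{"ax":0,"ay":0,"az":0,"tx":-0.55,"ty":0.74,"tz":0,"hand":-1},{"ax":0,"ay":0,"az":0,"tx":-0.55,"ty":0.74,"tz":0,"hand":-1},{"ax":0,"ay":0,"az":0,"tx":-0.55,"ty":0.74,"tz":0,"hand":-1},{"ax":0,"ay":0,"az":0,"tx":-0.55,"ty":0.74,"tz":0,"hand":-1}]' 20;python3 -m crank '[{"ax":0,"ay":0,"az":0,"tx":-0.55,"ty":0.74,"tz":0,"hand":-1},{"ax":0,"ay":0,"az":0,"tx":-0.55,"ty":0.74,"tz":0,"hand":-1},{"ax":0,"ay":0,"az":0,"tx":-0.55,"ty":0.74,"tz":0,"hand":-1},{"ax":0,"ay":0,"az":0,"tx":-0.55,"ty":0.74,"tz":0,"hand":-1},{"ax":0,"ay":0,"az":0,"tx":-0.55,"ty":0.74,"tz":0,"hand":-1},{"ax":0,"ay":0,"az":0,"tx":-0.55,"ty":0.74,"tz":0,"hand":-1},{"ax":0,"ay":0,"az":0,"tx":-0.55,"ty":0.74,"tz":0,"hand":-1},{"ax":0,"ay":0,"az":0,"tx":-0.25,"ty":0.27,"tz":0,"hand":-1}]' 20;python3 -m crank '[{"ax":0,"ay":0,"az":-0.058,"tx":0,"ty":0,"tz":0.5,"hand":-1},{"ax":0,"ay":0,"az":-0.058,"tx":0,"ty":0,"tz":0.5,"hand":-1},{"ax":0,"ay":0,"az":-0.058,"tx":0,"ty":0,"tz":0.5,"hand":-1},{"ax":0,"ay":0,"az":0,"tx":0,"ty":0,"tz":0,"hand":-1},{"ax":0,"ay":0,"az":0,"tx":0,"ty":0,"tz":0,"hand":-1}]' 20;python3 go.py 440 -361 10 38.4
python3 - <<'E'
from meas import *
c=capture("wrist"); W=cloud(c); save(c,"w5.png")
m=(W[...,2]>.040)&(W[...,2]<.055)&(np.hypot(W[...,0]-.44,W[...,1]+.361)<.08); print(rect(W[m]))
E
```

```text
time: 14.45
ee_pos: [0.5029, -0.0991, 0.2173]
orientation: [-3.14, 0.003, 0.396]
force: [0.1, -0.5, 0.0]
grip_width: 0.997
finger_force: 0.0
time: 15.12
ee_pos: [0.4335, -0.3679, 0.2167]
orientation: [-3.141, 0.005, 0.388]
force: [-0.0, 0.3, -0.0]
grip_width: 0.999
finger_force: 0.0
time: 15.53
ee_pos: [0.4361, -0.361, 0.1569]
orientation: [-3.136, 0.001, 0.667]
force: [0.1, 0.2, 0.3]
grip_width: 1.006
finger_force: 0.0
t=15.53 shift units [0.079 0.08  3.673] turn units [-0.0034  0.0006 -0.0022] pos [ 436.1 -361.   156.9] yaw 38.21 w 1.006
[ 436.9 -361.5   96.5   62.2   37.8]
```

View pics/w5.png

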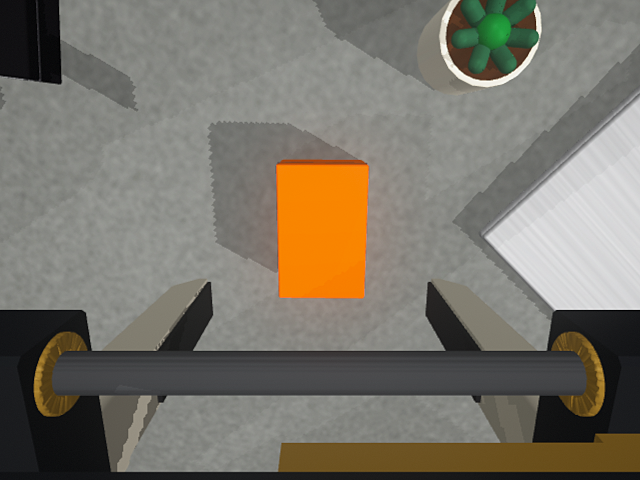

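The box fills (278–368, 163–298), central between the fingers (image centre x 320). Wrist estimate is (436.9,-361.5), 38°, so I go straight down.

```bash
python3 -m crank '[{"ax":0,"ay":0,"az":0,"tx":0.01,"ty":0.02,"tz":0.6,"hand":-1},{"ax":0,"ay":0,"az":0,"tx":0,"ty":0,"tz":0.7,"hand":-1},{"ax":0,"ay":0,"az":0,"tx":0,"ty":0,"tz":0.7,"hand":-1},{"ax":0,"ay":0,"az":0,"tx":0,"ty":0,"tz":0.7,"hand":-1},{"ax":0,"ay":0,"az":0,"tx":0,"ty":0,"tz":0.5,"hand":-1},{"ax":0,"ay":0,"az":0,"tx":0,"ty":0,"tz":0.3,"hand":-1},{"ax":0,"ay":0,"az":0,"tx":0,"ty":0,"tz":0.1,"hand":-1},{"ax":0,"ay":0,"az":0,"tx":0,"ty":0,"tz":0,"hand":-1}]' 20;python3 go.py 437 -361.5 10 38;python3 -m crank '[{"ax":0,"ay":0,"az":0,"tx":0,"ty":0,"tz":0,"hand":1},{"ax":0,"ay":0,"az":0,"tx":0,"ty":0,"tz":0,"hand":1},{"ax":0,"ay":0,"az":0,"tx":0,"ty":0,"tz":0,"hand":1},{"ax":0,"ay":0,"az":0,"tx":0,"ty":0,"tz":0,"hand":1},{"ax":0,"ay":0,"az":0,"tx":0,"ty":0,"tz":0,"hand":1},{"ax":0,"ay":0,"az":0,"tx":0,"ty":0,"tz":0,"hand":1},{"ax":0,"ay":0,"az":0,"tx":0,"ty":0,"tz":0,"hand":1},{"ax":0,"ay":0,"az":0,"tx":0,"ty":0,"tz":0,"hand":1}]' 25;python3 go.py 622 -122 110 9.6
```

```text
time: 16.25
ee_pos: [0.4388, -0.3624, 0.0152]
orientation: [3.141, 0.0, 0.669]
force: [-0.2, -0.2, 0.5]
grip_width: 1.003
finger_force: 0.0
t=16.25 shift units [-0.022 -0.044  0.129] turn units [0.0002 0.     0.0035] pos [ 438.8 -362.4   15.2] yaw 38.32 w 1.003
time: 16.92
ee_pos: [0.4383, -0.3622, 0.0156]
orientation: [-3.141, 0.0, 0.669]
force: [-1.2, 1.4, 6.7]
grip_width: 0.668
finger_force: 25.0
t=16.92 shift units [ 7.327 -1.862 -2.36 ] turn units [-1.000e-04  1.000e-04  3.193e-01] pos [ 438.3 -362.2   15.6] yaw 38.33 w 0.668
```

```bash
python3 -m crank '[{"ax":0,"ay":0,"az":0,"tx":0,"ty":0,"tz":-0.2,"hand":1},{"ax":0,"ay":0,"az":0,"tx":0,"ty":0,"tz":-0.5,"hand":1},{"ax":0,"ay":0,"az":0,"tx":0,"ty":0,"tz":-0.6,"hand":1},{"ax":0,"ay":0,"az":0,"tx":0,"ty":0,"tz":-0.6,"hand":1},{"ax":0,"ay":0,"az":0,"tx":0.3,"ty":-0.08,"tz":-0.5,"hand":1},{"ax":0,"ay":0,"az":0,"tx":0.6,"ty":-0.15,"tz":0,"hand":1},{"ax":0,"ay":0,"az":0,"tx":0.8,"ty":-0.2,"tz":0,"hand":1},{"ax":0,"ay":0,"az":0,"tx":0.8,"ty":-0.2,"tz":0,"hand":1}]' 25;python3 -m crank '[{"ax":0,"ay":0,"az":0,"tx":0.8,"ty":-0.2,"tz":0,"hand":1},{"ax":0,"ay":0,"az":0,"tx":0.8,"ty":-0.2,"tz":0,"hand":1},{"ax":0,"ay":0,"az":0,"tx":0.8,"ty":-0.2,"tz":0,"hand":1},{"ax":0,"ay":0,"az":0,"tx":0.8,"ty":-0.2,"tz":0,"hand":1},{"ax":0,"ay":0,"az":0,"tx":0.6,"ty":-0.2,"tz":0,"hand":1},{"ax":0,"ay":0,"az":0.02,"tx":0.3,"ty":-0.1,"tz":0,"hand":1}]' 25;python3 -m crank '[{"ax":0,"ay":0,"az":0.05,"tx":0,"ty":0,"tz":0,"hand":1},{"ax":0,"ay":0,"az":0.06,"tx":0,"ty":0,"tz":0,"hand":1},{"ax":0,"ay":0,"az":0.06,"tx":0,"ty":0,"tz":0,"hand":1},{"ax":0,"ay":0,"az":0.06,"tx":0,"ty":0,"tz":0,"hand":1},{"ax":0,"ay":0,"az":0.05,"tx":0,"ty":0,"tz":0,"hand":1},{"ax":0,"ay":0,"az":0.02,"tx":0,"ty":0,"tz":0,"hand":1},{"ax":0,"ay":0,"az":0,"tx":0,"ty":0,"tz":0,"hand":1},{"ax":0,"ay":0,"az":0,"tx":0,"ty":0,"tz":0,"hand":1}]' 25;python3 go.py 622 -122 29 9.6
python3 - <<'E'
from meas import *
c=capture("wrist"); W=cloud(c); save(c,"w6.png"); np.save("w6.npy",c,allow_pickle=True)
z0=ctrl.observe()["ee_pos"][2]-.0156
m=(W[...,2]>z0+.038)&(W[...,2]<z0+.054)&(np.hypot(W[...,0]-.622,W[...,1]+.122)<.075); print(rect(W[m]))
E
```

```text
time: 17.58
ee_pos: [0.5013, -0.2807, 0.1116]
orientation: [3.141, 0.0, 0.666]
force: [0.5, 0.6, -1.6]
grip_width: 0.664
finger_force: 25.0
time: 18.08
ee_pos: [0.6048, -0.1385, 0.1109]
orientation: [-3.14, -0.004, 0.643]
force: [0.4, 1.3, -2.9]
grip_width: 0.665
finger_force: 25.0
time: 18.75
ee_pos: [0.6023, -0.1441, 0.1109]
orientation: [-3.141, 0.0, 0.168]
force: [-0.0, -0.7, -2.2]
grip_width: 0.665
finger_force: 25.0
t=18.75 shift units [ 0.578 -0.463  2.047] turn units [-0.0001  0.0003  0.0004] pos [ 602.3 -144.1  110.9] yaw 9.64 w 0.665
[ 601.5 -143.8   97.1   93.6   10. ]
```

View pics/w6.png

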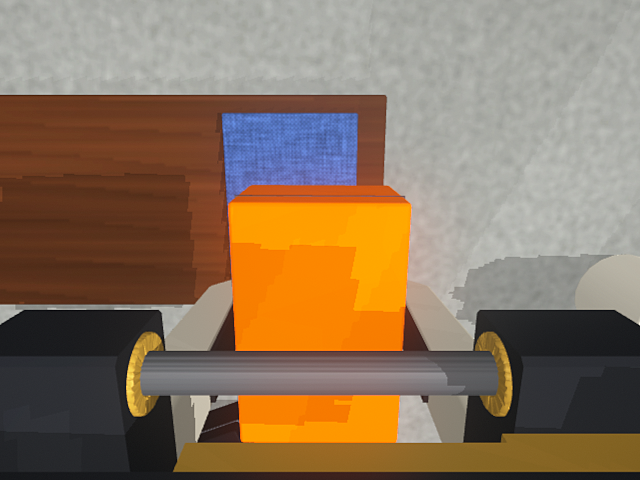

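Blue mat far corners are at (222,113) and (357,113), and the board's far edge runs from (0,96) to (386,95). From these I work out the mat centre in the wrist frame.

```bash
python3 - <<'E'
from h import *
c=np.load("w6.npy",allow_pickle=True).item()
f=c["frame"].astype(int); b=(f[...,2]-f[...,0])
# subpixel-ish edges of blue
for v in (125,140,155): 
    r=np.where(b[v,200:380]>40)[0]; print(v,200+r.min(),200+r.max())
for u in(240,280,340): r=np.where(b[90:180,u]>40)[0]; print(u,90+r.min())
A=ray(c,222,113,.013);B=ray(c,357.5,113,.013); print(A*1000,B*1000,np.linalg.norm(A-B)*1000)
e=(A-B)[:2]; th=np.degrees(np.arctan2(-e[0],e[1])); 
p,q=ray(c,2,96,.01),ray(c,384,95.5,.01); e2=(p-q)[:2]; th2=np.degrees(np.arctan2(-e2[0],e2[1])); print(th,th2)
t=np.radians((th+2*th2)/3); print("centre",((A+B)[:2]/2-.059*np.array([np.cos(t),np.sin(t)]))*1000)
E
```

```text
125 222 357
140 223 356
155 224 356
240 113
280 113
340 113
[671.7266279  -71.95308364  13.        ] [ 685.6284627  -153.82050636   13.        ] 83.03936364332588
9.637415412122337 9.711904058362073
centre [ 620.51879952 -122.81454848]
```

```bash
python3 go.py 621.4 -122.6 29 9.7; python3 -m crank '[{"ax":0,"ay":0,"az":0,"tx":0.15,"ty":-0.12,"tz":0.1,"hand":1},{"ax":0,"ay":0,"az":0,"tx":0.25,"ty":-0.22,"tz":0.3,"hand":1},{"ax":0,"ay":0,"az":0,"tx":0.15,"ty":-0.12,"tz":0.5,"hand":1},{"ax":0,"ay":0,"az":0,"tx":0,"ty":0,"tz":0.5,"hand":1},{"ax":0,"ay":0,"az":0,"tx":0,"ty":0,"tz":0.3,"hand":1},{"ax":0,"ay":0,"az":0,"tx":0,"ty":0,"tz":0.1,"hand":1},{"ax":0,"ay":0,"az":0,"tx":0,"ty":0,"tz":0,"hand":1},{"ax":0,"ay":0,"az":0,"tx":0,"ty":0,"tz":0,"hand":1}]' 25;python3 go.py 621.4 -122.6 29 9.7
```

```text
t=18.80 shift units [ 0.559 -0.452  2.049] turn units [-0.0001  0.0002 -0.0009] pos [ 602.4 -144.2  111. ] yaw 9.62 w 0.665
time: 19.47
ee_pos: [0.6216, -0.1226, 0.0392]
orientation: [3.141, -0.001, 0.166]
force: [0.5, -0.3, -0.7]
grip_width: 0.666
finger_force: 25.0
t=19.47 shift units [-0.006 -0.002  0.256] turn units [ 0.0002 -0.0004 -0.0019] pos [ 621.6 -122.6   39.2] yaw 9.53 w 0.666
```

```bash
python3 -m crank '[{"ax":0,"ay":0,"az":-0.002,"tx":0,"ty":0,"tz":0.1,"hand":1},{"ax":0,"ay":0,"az":0,"tx":0,"ty":0,"tz":0.08,"hand":1},{"ax":0,"ay":0,"az":0,"tx":0,"ty":0,"tz":0.04,"hand":1},{"ax":0,"ay":0,"az":0,"tx":0,"ty":0,"tz":0.02,"hand":1},{"ax":0,"ay":0,"az":0,"tx":0,"ty":0,"tz":0,"hand":1},{"ax":0,"ay":0,"az":0,"tx":0,"ty":0,"tz":0,"hand":1}]' 25;python3 go.py 621.4 -122.6 29 9.7
```

```text
time: 19.97
ee_pos: [0.6213, -0.1225, 0.0296]
orientation: [3.142, -0.0, 0.17]
force: [-0.9, 0.1, -0.9]
grip_width: 0.663
finger_force: 25.0
t=19.97 shift units [0.003 0.004 0.015] turn units [ 0.     -0.0002  0.0002] pos [ 621.3 -122.5   29.6] yaw 9.71 w 0.663
```

```bash
python3 -m crank '[{"ax":0,"ay":0,"az":0,"tx":0,"ty":0,"tz":0.02,"hand":1},{"ax":0,"ay":0,"az":0,"tx":0,"ty":0,"tz":0.02,"hand":1},{"ax":0,"ay":0,"az":0,"tx":0,"ty":0,"tz":0,"hand":1},{"ax":0,"ay":0,"az":0,"tx":0,"ty":0,"tz":0,"hand":1}]' 25;python3 go.py 621.4 -122.6 29 9.7
```

```text
time: 20.3
ee_pos: [0.6215, -0.1224, 0.0286]
orientation: [3.141, -0.001, 0.17]
force: [-1.2, 0.3, 3.8]
grip_width: 0.664
finger_force: 25.0
t=20.30 shift units [-0.002  0.004 -0.009] turn units [ 0.0001 -0.0005  0.0003] pos [ 621.5 -122.4   28.6] yaw 9.72 w 0.664
```

Landed. Release, rise, and look with the wrist camera.

```bash
python3 -m crank '[{"ax":0,"ay":0,"az":0,"tx":0,"ty":0,"tz":-0.01,"hand":0},{"ax":0,"ay":0,"az":0,"tx":0,"ty":0,"tz":0,"hand":-1},{"ax":0,"ay":0,"az":0,"tx":0,"ty":0,"tz":0,"hand":-1},{"ax":0,"ay":0,"az":0,"tx":0,"ty":0,"tz":0,"hand":-1},{"ax":0,"ay":0,"az":0,"tx":0,"ty":0,"tz":0,"hand":-1},{"ax":0,"ay":0,"az":0,"tx":0,"ty":0,"tz":-0.3,"hand":-1},{"ax":0,"ay":0,"az":0,"tx":0,"ty":0,"tz":-0.7,"hand":-1},{"ax":0,"ay":0,"az":0,"tx":0,"ty":0,"tz":-0.8,"hand":-1}]' 25;python3 -m crank '[{"ax":0,"ay":0,"az":0,"tx":0,"ty":0,"tz":-0.8,"hand":-1},{"ax":0,"ay":0,"az":0,"tx":0,"ty":0,"tz":-0.8,"hand":-1},{"ax":0,"ay":0,"az":0,"tx":0,"ty":0,"tz":-0.3,"hand":-1},{"ax":0,"ay":0,"az":0,"tx":0,"ty":0,"tz":0,"hand":-1},{"ax":0,"ay":0,"az":0,"tx":0,"ty":0,"tz":0,"hand":-1}]' 25;python3 go.py 419 -106 120 30.8
python3 - <<'E'
from meas import *
c=capture("wrist"); W=cloud(c); save(c,"w7.png")
m=(W[...,2]>.052)&(W[...,2]<.068)&(np.hypot(W[...,0]-.621,W[...,1]+.123)<.08); print(rect(W[m]))
f=c["frame"].astype(int); b=(f[...,2]-f[...,0]>40)&(np.hypot(W[...,0]-.621,W[...,1]+.123)<.1)&(abs(W[...,2]-.013)<.008); print("blue",rect(W[b]))
E
```

```text
time: 20.97
ee_pos: [0.6197, -0.1221, 0.0999]
orientation: [-3.14, 0.004, 0.17]
force: [0.4, 0.3, 0.3]
grip_width: 0.999
finger_force: 0.0
time: 21.38
ee_pos: [0.6213, -0.1224, 0.1773]
orientation: [3.141, -0.002, 0.17]
force: [0.6, 0.2, -0.6]
grip_width: 1.0
finger_force: 0.0
t=21.38 shift units [-4.918 -1.26   1.424] turn units [ 0.0005 -0.001  -0.2342] pos [ 621.3 -122.4  177.3] yaw 9.72 w 1.0
[ 620.9 -122.2   95.9   62.3    9.5]
blue [ 620.9 -122.4  116.4   83.4    9.6]
```

The orange box is centred on the mat to 0.2 mm. Now the black box.

```bash
python3 -m crank '[{"ax":0,"ay":0,"az":0,"tx":-0.3,"ty":-0.08,"tz":0,"hand":-1},{"ax":0,"ay":0,"az":0,"tx":-0.7,"ty":-0.18,"tz":0,"hand":-1},{"ax":0,"ay":0,"az":0,"tx":-0.8,"ty":-0.2,"tz":0,"hand":-1},{"ax":0,"ay":0,"az":0,"tx":-0.8,"ty":-0.2,"tz":0,"hand":-1},{"ax":0,"ay":0,"az":0,"tx":-0.8,"ty":-0.2,"tz":0,"hand":-1},{"ax":0,"ay":0,"az":0,"tx":-0.8,"ty":-0.2,"tz":0,"hand":-1},{"ax":0,"ay":0,"az":0,"tx":-0.5,"ty":-0.14,"tz":0.2,"hand":-1},{"ax":0,"ay":0,"az":0,"tx":-0.22,"ty":-0.06,"tz":0.3,"hand":-1}]' 25;python3 -m crank '[{"ax":0,"ay":0,"az":-0.058,"tx":0,"ty":0,"tz":0.3,"hand":-1},{"ax":0,"ay":0,"az":-0.06,"tx":0,"ty":0,"tz":0,"hand":-1},{"ax":0,"ay":0,"az":-0.06,"tx":0,"ty":0,"tz":0,"hand":-1},{"ax":0,"ay":0,"az":-0.056,"tx":0,"ty":0,"tz":0,"hand":-1},{"ax":0,"ay":0,"az":0,"tx":0,"ty":0,"tz":0,"hand":-1},{"ax":0,"ay":0,"az":0,"tx":0,"ty":0,"tz":0,"hand":-1},{"ax":0,"ay":0,"az":0,"tx":0,"ty":0,"tz":0,"hand":-1}]' 25
python3 - <<'E'
from meas import *
c=capture("wrist"); W=cloud(c); save(c,"w8.png")
m=(W[...,2]>.030)&(W[...,2]<.043)&(np.hypot(W[...,0]-.419,W[...,1]+.106)<.07); print(rect(W[m]))
E
python3 go.py 418 -107 10 30.8
```

```text
time: 22.1
ee_pos: [0.4141, -0.1056, 0.1554]
orientation: [-3.14, 0.005, 0.169]
force: [-0.5, -0.1, 0.0]
grip_width: 1.001
finger_force: 0.0
time: 22.68
ee_pos: [0.418, -0.1059, 0.1436]
orientation: [-3.14, 0.001, 0.535]
force: [-0.7, -0.9, -0.2]
grip_width: 1.001
finger_force: 0.0
[ 418.4 -106.4   76.4   50.1   31. ]
t=22.73 shift units [-0.016  0.024  3.345] turn units [-0.0006  0.0006 -0.0012] pos [ 418.2 -105.9  143.8] yaw 30.69 w 1.004
```

View pics/w8.png

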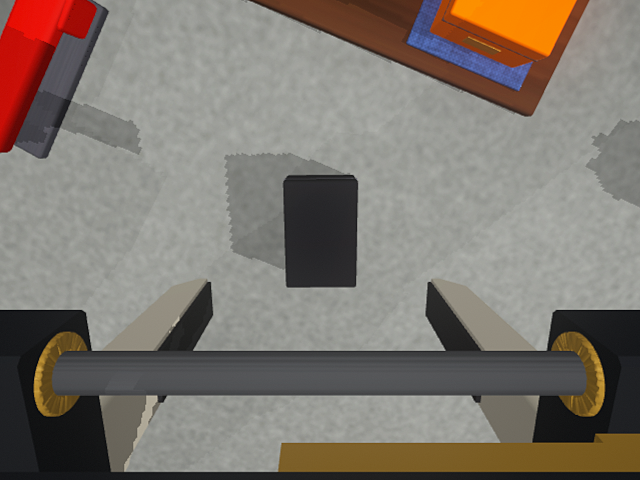

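The black box is at (285–357, 178–287), centred between the fingers and square to them, at (418.4,-106.4). I will descend.

```bash
python3 -m crank '[{"ax":0,"ay":0,"az":-0.002,"tx":0,"ty":0.01,"tz":0.4,"hand":-1},{"ax":0,"ay":0,"az":0,"tx":0,"ty":0,"tz":0.7,"hand":-1},{"ax":0,"ay":0,"az":0,"tx":0,"ty":0,"tz":0.7,"hand":-1},{"ax":0,"ay":0,"az":0,"tx":0,"ty":0,"tz":0.7,"hand":-1},{"ax":0,"ay":0,"az":0,"tx":0,"ty":0,"tz":0.5,"hand":-1},{"ax":0,"ay":0,"az":0,"tx":0,"ty":0,"tz":0.23,"hand":-1},{"ax":0,"ay":0,"az":0,"tx":0,"ty":0,"tz":0,"hand":-1},{"ax":0,"ay":0,"az":0,"tx":0,"ty":0,"tz":0,"hand":-1}]' 25;python3 go.py 418.4 -106.4 12 31;python3 -m crank '[{"ax":0,"ay":0,"az":0,"tx":0,"ty":0,"tz":0,"hand":1},{"ax":0,"ay":0,"az":0,"tx":0,"ty":0,"tz":0,"hand":1},{"ax":0,"ay":0,"az":0,"tx":0,"ty":0,"tz":0,"hand":1},{"ax":0,"ay":0,"az":0,"tx":0,"ty":0,"tz":0,"hand":1},{"ax":0,"ay":0,"az":0,"tx":0,"ty":0,"tz":0,"hand":1},{"ax":0,"ay":0,"az":0,"tx":0,"ty":0,"tz":0,"hand":1},{"ax":0,"ay":0,"az":0,"tx":0,"ty":0,"tz":0,"hand":1},{"ax":0,"ay":0,"az":0,"tx":0,"ty":0,"tz":0,"hand":1}]' 25;python3 go.py 620.9 -122.3 130 9.6
```

```text
time: 23.4
ee_pos: [0.4187, -0.1062, 0.0148]
orientation: [-3.141, 0.001, 0.54]
force: [-0.6, -1.2, 0.1]
grip_width: 0.999
finger_force: 0.0
t=23.40 shift units [-0.009  0.001  0.069] turn units [-0.0004  0.0006 -0.0007] pos [ 418.7 -106.2   14.8] yaw 30.94 w 0.999
time: 24.07
ee_pos: [0.419, -0.1064, 0.0152]
orientation: [3.141, -0.0, 0.54]
force: [-0.3, -0.4, 1.7]
grip_width: 0.532
finger_force: 25.0
t=24.07 shift units [ 4.125  2.939 -2.868] turn units [ 1.000e-04 -2.000e-04  2.373e-01] pos [ 419.  -106.4   15.2] yaw 30.96 w 0.532
```

```bash
python3 -m crank '[{"ax":0,"ay":0,"az":0,"tx":0,"ty":0,"tz":-0.2,"hand":1},{"ax":0,"ay":0,"az":0,"tx":0,"ty":0,"tz":-0.5,"hand":1},{"ax":0,"ay":0,"az":0,"tx":0,"ty":0,"tz":-0.7,"hand":1},{"ax":0,"ay":0,"az":0,"tx":0,"ty":0,"tz":-0.7,"hand":1},{"ax":0,"ay":0,"az":0,"tx":0.1,"ty":0.07,"tz":-0.57,"hand":1},{"ax":0,"ay":0,"az":0,"tx":0.35,"ty":0.25,"tz":-0.2,"hand":1},{"ax":0,"ay":0,"az":0,"tx":0.6,"ty":0.43,"tz":0,"hand":1},{"ax":0,"ay":0,"az":0,"tx":0.6,"ty":0.43,"tz":0,"hand":1}]' 25;python3 -m crank '[{"ax":0,"ay":0,"az":0,"tx":0.6,"ty":0.43,"tz":0,"hand":1},{"ax":0,"ay":0,"az":0,"tx":0.6,"ty":0.43,"tz":0,"hand":1},{"ax":0,"ay":0,"az":0,"tx":0.6,"ty":0.43,"tz":0,"hand":1},{"ax":0,"ay":0,"az":0,"tx":0.45,"ty":0.32,"tz":0,"hand":1},{"ax":0,"ay":0,"az":0,"tx":0.22,"ty":0.15,"tz":0,"hand":1}]' 25;python3 -m crank '[{"ax":0,"ay":0,"az":0.04,"tx":0,"ty":0,"tz":0,"hand":1},{"ax":0,"ay":0,"az":0.06,"tx":0,"ty":0,"tz":0,"hand":1},{"ax":0,"ay":0,"az":0.06,"tx":0,"ty":0,"tz":0,"hand":1},{"ax":0,"ay":0,"az":0.05,"tx":0,"ty":0,"tz":0,"hand":1},{"ax":0,"ay":0,"az":0.027,"tx":0,"ty":0,"tz":0,"hand":1},{"ax":0,"ay":0,"az":0,"tx":0,"ty":0,"tz":0,"hand":1},{"ax":0,"ay":0,"az":0,"tx":0,"ty":0,"tz":0,"hand":1}]' 25;python3 go.py 621.4 -122.2 74 9.6
```

```text
time: 24.73
ee_pos: [0.5, -0.1131, 0.1314]
orientation: [3.141, -0.001, 0.54]
force: [1.2, 0.7, -1.2]
grip_width: 0.533
finger_force: 25.0
time: 25.15
ee_pos: [0.6231, -0.1222, 0.1297]
orientation: [3.141, -0.002, 0.541]
force: [0.5, -0.7, -2.0]
grip_width: 0.539
finger_force: 25.0
time: 25.73
ee_pos: [0.6201, -0.1221, 0.1298]
orientation: [-3.141, 0.001, 0.17]
force: [0.7, -0.9, -1.8]
grip_width: 0.536
finger_force: 25.0
t=25.73 shift units [0.033 0.008 1.395] turn units [-0.0003  0.0007  0.0012] pos [ 620.1 -122.1  129.8] yaw 9.71 w 0.536
```

```bash
python3 -m crank '[{"ax":0,"ay":0,"az":0.001,"tx":0.02,"ty":0.005,"tz":0.2,"hand":1},{"ax":0,"ay":0,"az":0,"tx":0,"ty":0,"tz":0.4,"hand":1},{"ax":0,"ay":0,"az":0,"tx":0,"ty":0,"tz":0.35,"hand":1},{"ax":0,"ay":0,"az":0,"tx":0,"ty":0,"tz":0.2,"hand":1},{"ax":0,"ay":0,"az":0,"tx":0,"ty":0,"tz":0.1,"hand":1},{"ax":0,"ay":0,"az":0,"tx":0,"ty":0,"tz":0.03,"hand":1},{"ax":0,"ay":0,"az":0,"tx":0,"ty":0,"tz":0,"hand":1},{"ax":0,"ay":0,"az":0,"tx":0,"ty":0,"tz":0,"hand":1}]' 25;python3 go.py 621.4 -122.2 74 9.6
```

```text
time: 26.4
ee_pos: [0.6221, -0.1226, 0.0793]
orientation: [3.141, -0.001, 0.167]
force: [0.1, -0.4, -1.9]
grip_width: 0.537
finger_force: 25.0
t=26.40 shift units [-0.016 -0.012  0.133] turn units [ 0.0002 -0.0009 -0.0007] pos [ 622.1 -122.6   79.3] yaw 9.54 w 0.537
```

```bash
python3 -m crank '[{"ax":0,"ay":0,"az":0,"tx":-0.01,"ty":-0.008,"tz":0.05,"hand":1},{"ax":0,"ay":0,"az":0,"tx":0,"ty":0,"tz":0.04,"hand":1},{"ax":0,"ay":0,"az":0,"tx":0,"ty":0,"tz":0.02,"hand":1},{"ax":0,"ay":0,"az":0,"tx":0,"ty":0,"tz":0.02,"hand":1},{"ax":0,"ay":0,"az":0,"tx":0,"ty":0,"tz":0,"hand":1},{"ax":0,"ay":0,"az":0,"tx":0,"ty":0,"tz":0,"hand":1}]' 25;python3 go.py 621.4 -122.2 74 9.6
```

```text
time: 26.9
ee_pos: [0.6212, -0.1222, 0.0743]
orientation: [3.142, -0.0, 0.166]
force: [-1.6, 0.3, 5.1]
grip_width: 0.538
finger_force: 25.0
t=26.90 shift units [0.005 0.001 0.008] turn units [ 0.0001 -0.0003 -0.0007] pos [ 621.2 -122.2   74.3] yaw 9.54 w 0.538
```

Contact. Release and rise.

```bash
python3 -m crank '[{"ax":0,"ay":0,"az":0,"tx":0,"ty":0,"tz":-0.01,"hand":0},{"ax":0,"ay":0,"az":0,"tx":0,"ty":0,"tz":0,"hand":-1},{"ax":0,"ay":0,"az":0,"tx":0,"ty":0,"tz":0,"hand":-1},{"ax":0,"ay":0,"az":0,"tx":0,"ty":0,"tz":0,"hand":-1},{"ax":0,"ay":0,"az":0,"tx":0,"ty":0,"tz":-0.3,"hand":-1},{"ax":0,"ay":0,"az":0,"tx":0,"ty":0,"tz":-0.7,"hand":-1},{"ax":0,"ay":0,"az":0,"tx":0,"ty":0,"tz":-0.8,"hand":-1},{"ax":0,"ay":0,"az":0,"tx":0,"ty":0,"tz":-0.8,"hand":-1}]' 25;python3 -m crank '[{"ax":0,"ay":0,"az":0,"tx":0,"ty":0,"tz":-0.5,"hand":-1},{"ax":0,"ay":0,"az":0,"tx":0,"ty":0,"tz":-0.2,"hand":-1},{"ax":0,"ay":0,"az":0,"tx":0,"ty":0,"tz":0,"hand":-1},{"ax":0,"ay":0,"az":0,"tx":0,"ty":0,"tz":0,"hand":-1}]' 25;python3 go.py 595.5 -361 200 9.6
python3 - <<'E'
from meas import *
c=capture("wrist"); W=cloud(c); save(c,"w9.png")
d=np.hypot(W[...,0]-.621,W[...,1]+.123)<.08
print(rect(W[d&(W[...,2]>.088)&(W[...,2]<.105)]),rect(W[d&(W[...,2]>.05)&(W[...,2]<.068)]))
E
```

```text
time: 27.57
ee_pos: [0.6208, -0.1222, 0.1794]
orientation: [-3.141, 0.001, 0.166]
force: [0.5, -0.0, -0.2]
grip_width: 0.976
finger_force: 0.0
time: 27.9
ee_pos: [0.6205, -0.1221, 0.2054]
orientation: [-3.141, 0.001, 0.167]
force: [-0.8, -0.2, -0.8]
grip_width: 0.999
finger_force: 0.0
t=27.90 shift units [-1.607  5.786  0.134] turn units [-0.0002  0.0005 -0.0007] pos [ 620.5 -122.1  205.4] yaw 9.54 w 0.999
[ 620.9 -121.8   75.6   50.2    9.6] [ 621.2 -122.1   95.5   62.1    9.4]
```

Black is centred on orange to 0.3 mm. Now the pot.

```bash
python3 -m crank '[{"ax":0,"ay":0,"az":0,"tx":-0.1,"ty":0.35,"tz":0,"hand":-1},{"ax":0,"ay":0,"az":0,"tx":-0.22,"ty":0.8,"tz":0,"hand":-1},{"ax":0,"ay":0,"az":0,"tx":-0.22,"ty":0.8,"tz":0,"hand":-1},{"ax":0,"ay":0,"az":0,"tx":-0.22,"ty":0.8,"tz":0,"hand":-1},{"ax":0,"ay":0,"az":0,"tx":-0.22,"ty":0.8,"tz":0,"hand":-1},{"ax":0,"ay":0,"az":0,"tx":-0.22,"ty":0.8,"tz":0,"hand":-1},{"ax":0,"ay":0,"az":0,"tx":-0.22,"ty":0.8,"tz":0,"hand":-1},{"ax":0,"ay":0,"az":0,"tx":-0.18,"ty":0.64,"tz":0,"hand":-1}]' 25;python3 -m crank '[{"ax":0,"ay":0,"az":0,"tx":0,"ty":0,"tz":0.4,"hand":-1},{"ax":0,"ay":0,"az":0,"tx":0,"ty":0,"tz":0.6,"hand":-1},{"ax":0,"ay":0,"az":0,"tx":0,"ty":0,"tz":0.2,"hand":-1},{"ax":0,"ay":0,"az":0,"tx":0,"ty":0,"tz":0,"hand":-1},{"ax":0,"ay":0,"az":0,"tx":0,"ty":0,"tz":0,"hand":-1},{"ax":0,"ay":0,"az":0,"tx":0,"ty":0,"tz":0,"hand":-1}]' 25
python3 - <<'E'
from meas import *
c=capture("wrist"); W=cloud(c); save(c,"w10.png")
m=(W[...,2]>.054)&(W[...,2]<.08)&(np.hypot(W[...,0]-.596,W[...,1]+.361)<.05); print(rect(W[m]),cv2.minEnclosingCircle((W[m][:,:2]*1000).astype(np.float32)))
E
python3 go.py 595.5 -361 25 9.6
```

```text
time: 28.62
ee_pos: [0.5935, -0.3659, 0.2036]
orientation: [3.142, 0.004, 0.163]
force: [0.7, -0.0, -0.8]
grip_width: 1.002
finger_force: 0.0
time: 29.12
ee_pos: [0.5969, -0.3614, 0.1587]
orientation: [3.141, -0.001, 0.167]
force: [0.2, 0.3, -1.6]
grip_width: 0.997
finger_force: 0.0
[ 595.9 -360.9   58.9   58.9   10.6] ((595.753173828125, -361.1322937011719), 29.9044132232666)
t=29.17 shift units [-0.046 -0.023  3.355] turn units [ 0.001  -0.0012 -0.0003] pos [ 597.2 -361.4  159.2] yaw 9.57 w 1.001
```

View pics/w10.png

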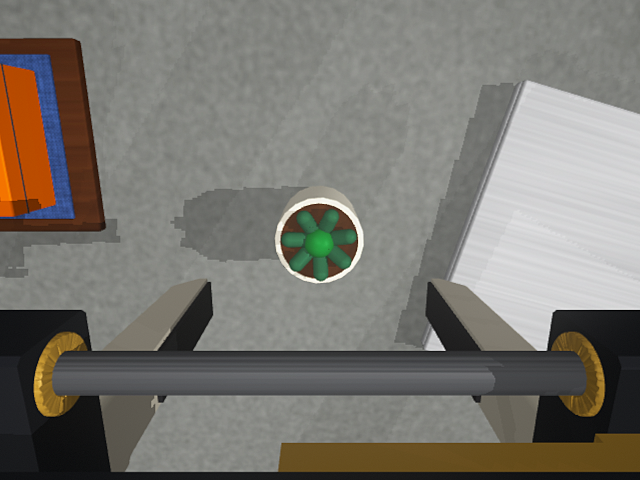

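The pot is at (319,241), centred between the fingers, and the paper edge lies clear of them. I will descend and grip.

```bash
python3 -m crank '[{"ax":0,"ay":0,"az":0,"tx":-0.03,"ty":-0.01,"tz":0.3,"hand":-1},{"ax":0,"ay":0,"az":0,"tx":0,"ty":0,"tz":0.7,"hand":-1},{"ax":0,"ay":0,"az":0,"tx":0,"ty":0,"tz":0.7,"hand":-1},{"ax":0,"ay":0,"az":0,"tx":0,"ty":0,"tz":0.7,"hand":-1},{"ax":0,"ay":0,"az":0,"tx":0,"ty":0,"tz":0.6,"hand":-1},{"ax":0,"ay":0,"az":0,"tx":0,"ty":0,"tz":0.3,"hand":-1},{"ax":0,"ay":0,"az":0,"tx":0,"ty":0,"tz":0,"hand":-1},{"ax":0,"ay":0,"az":0,"tx":0,"ty":0,"tz":0,"hand":-1}]' 20;python3 go.py 595.8 -361.1 25 9.6;python3 -m crank '[{"ax":0,"ay":0,"az":0,"tx":0,"ty":0,"tz":0,"hand":1},{"ax":0,"ay":0,"az":0,"tx":0,"ty":0,"tz":0,"hand":1},{"ax":0,"ay":0,"az":0,"tx":0,"ty":0,"tz":0,"hand":1},{"ax":0,"ay":0,"az":0,"tx":0,"ty":0,"tz":0,"hand":1},{"ax":0,"ay":0,"az":0,"tx":0,"ty":0,"tz":0,"hand":1},{"ax":0,"ay":0,"az":0,"tx":0,"ty":0,"tz":0,"hand":1},{"ax":0,"ay":0,"az":0,"tx":0,"ty":0,"tz":0,"hand":1},{"ax":0,"ay":0,"az":0,"tx":0,"ty":0,"tz":0,"hand":1}]' 20;python3 go.py 595.6 25 190 9.6
```

```text
time: 29.83
ee_pos: [0.5959, -0.3612, 0.0268]
orientation: [3.141, -0.001, 0.167]
force: [0.0, 0.1, 0.1]
grip_width: 0.998
finger_force: 0.0
t=29.83 shift units [-0.001 -0.004  0.044] turn units [ 0.0005 -0.0007 -0.0005] pos [ 595.9 -361.2   26.8] yaw 9.55 w 0.998
time: 30.5
ee_pos: [0.5954, -0.3614, 0.0264]
orientation: [3.141, -0.001, 0.166]
force: [-1.1, -0.1, 3.0]
grip_width: 0.645
finger_force: 20.0
t=30.50 shift units [ 1.608 -9.523 -4.096] turn units [ 0.0006 -0.0004 -0.0007] pos [ 595.4 -361.4   26.4] yaw 9.54 w 0.645
```

```bash
python3 -m crank '[{"ax":0,"ay":0,"az":0,"tx":0,"ty":0,"tz":-0.1,"hand":1},{"ax":0,"ay":0,"az":0,"tx":0,"ty":0,"tz":-0.3,"hand":1},{"ax":0,"ay":0,"az":0,"tx":0,"ty":0,"tz":-0.6,"hand":1},{"ax":0,"ay":0,"az":0,"tx":0,"ty":0,"tz":-0.7,"hand":1},{"ax":0,"ay":0,"az":0,"tx":0,"ty":0,"tz":-0.7,"hand":1},{"ax":0,"ay":0,"az":0,"tx":0,"ty":0,"tz":-0.6,"hand":1},{"ax":0,"ay":0,"az":0,"tx":0,"ty":0,"tz":-0.4,"hand":1},{"ax":0,"ay":0,"az":0,"tx":0.03,"ty":-0.18,"tz":-0.1,"hand":1}]' 20;python3 -m crank '[{"ax":0,"ay":0,"az":0,"tx":0.06,"ty":-0.36,"tz":0,"hand":1},{"ax":0,"ay":0,"az":0,"tx":0.1,"ty":-0.6,"tz":0,"hand":1},{"ax":0,"ay":0,"az":0,"tx":0.12,"ty":-0.7,"tz":0,"hand":1},{"ax":0,"ay":0,"az":0,"tx":0.12,"ty":-0.7,"tz":0,"hand":1},{"ax":0,"ay":0,"az":0,"tx":0.12,"ty":-0.7,"tz":0,"hand":1},{"ax":0,"ay":0,"az":0,"tx":0.12,"ty":-0.7,"tz":0,"hand":1},{"ax":0,"ay":0,"az":0,"tx":0.12,"ty":-0.7,"tz":0,"hand":1},{"ax":0,"ay":0,"az":0,"tx":0.12,"ty":-0.7,"tz":0,"hand":1}]' 20;python3 -m crank '[{"ax":0,"ay":0,"az":0,"tx":0.12,"ty":-0.7,"tz":0,"hand":1},{"ax":0,"ay":0,"az":0,"tx":0.12,"ty":-0.7,"tz":0,"hand":1},{"ax":0,"ay":0,"az":0,"tx":0.12,"ty":-0.7,"tz":0,"hand":1},{"ax":0,"ay":0,"az":0,"tx":0.12,"ty":-0.7,"tz":0,"hand":1},{"ax":0,"ay":0,"az":0,"tx":0.11,"ty":-0.6,"tz":0,"hand":1},{"ax":0,"ay":0,"az":0,"tx":0.08,"ty":-0.4,"tz":0,"hand":1},{"ax":0,"ay":0,"az":0,"tx":0.04,"ty":-0.2,"tz":0,"hand":1},{"ax":0,"ay":0,"az":0,"tx":0,"ty":0,"tz":0,"hand":1}]' 20;python3 go.py 595.5 25.2 36.5 9.6
```

```text
time: 31.17
ee_pos: [0.5959, -0.3566, 0.1699]
orientation: [3.136, -0.004, 0.164]
force: [-0.1, -0.4, -2.4]
grip_width: 0.646
finger_force: 20.0
time: 31.83
ee_pos: [0.5941, -0.1418, 0.1647]
orientation: [-3.14, 0.003, 0.167]
force: [0.4, -0.1, -3.7]
grip_width: 0.639
finger_force: 20.0
time: 32.5
ee_pos: [0.596, 0.0218, 0.1651]
orientation: [-3.139, 0.002, 0.172]
force: [-0.4, 0.7, -3.3]
grip_width: 0.643
finger_force: 20.0
t=32.50 shift units [ 0.009 -0.077  3.215] turn units [-0.0016  0.0012  0.0025] pos [596.   21.8 165.1] yaw 9.83 w 0.643
```

```bash
python3 -m crank '[{"ax":0,"ay":0,"az":0,"tx":0,"ty":-0.05,"tz":0.2,"hand":1},{"ax":0,"ay":0,"az":0,"tx":0,"ty":0,"tz":0.5,"hand":1},{"ax":0,"ay":0,"az":0,"tx":0,"ty":0,"tz":0.7,"hand":1},{"ax":0,"ay":0,"az":0,"tx":0,"ty":0,"tz":0.7,"hand":1},{"ax":0,"ay":0,"az":0,"tx":0,"ty":0,"tz":0.5,"hand":1},{"ax":0,"ay":0,"az":0,"tx":0,"ty":0,"tz":0.3,"hand":1},{"ax":0,"ay":0,"az":0,"tx":0,"ty":0,"tz":0.1,"hand":1},{"ax":0,"ay":0,"az":0,"tx":0,"ty":0,"tz":0,"hand":1}]' 20;python3 -m crank '[{"ax":0,"ay":0,"az":0,"tx":0,"ty":0,"tz":0,"hand":1},{"ax":0,"ay":0,"az":0,"tx":0,"ty":0,"tz":0,"hand":1}]' 20;python3 go.py 595.5 25.2 36.5 9.6
```

```text
time: 33.17
ee_pos: [0.5962, 0.0187, 0.0449]
orientation: [3.141, 0.002, 0.165]
force: [0.2, 0.8, -3.0]
grip_width: 0.645
finger_force: 20.0
time: 33.33
ee_pos: [0.5981, 0.0198, 0.0474]
orientation: [3.141, -0.003, 0.166]
force: [0.3, 0.3, -3.9]
grip_width: 0.641
finger_force: 20.0
t=33.33 shift units [-0.043 -0.143  0.271] turn units [ 0.0003 -0.0021 -0.001 ] pos [598.1  19.8  47.4] yaw 9.51 w 0.641
```

```bash
python3 -m crank '[{"ax":0,"ay":0,"az":0,"tx":-0.03,"ty":-0.07,"tz":0,"hand":1},{"ax":0,"ay":0,"az":0,"tx":0,"ty":-0.06,"tz":0.1,"hand":1},{"ax":0,"ay":0,"az":0,"tx":0,"ty":0,"tz":0.08,"hand":1},{"ax":0,"ay":0,"az":0,"tx":0,"ty":0,"tz":0,"hand":1},{"ax":0,"ay":0,"az":0,"tx":0,"ty":0,"tz":0,"hand":1},{"ax":0,"ay":0,"az":0,"tx":0,"ty":0,"tz":0,"hand":1}]' 20;python3 go.py 595.5 25.2 36.5 9.6
```

```text
time: 33.83
ee_pos: [0.5947, 0.025, 0.0386]
orientation: [3.141, -0.0, 0.166]
force: [0.4, 0.0, -3.2]
grip_width: 0.644
finger_force: 20.0
t=33.83 shift units [ 0.019 -0.002  0.054] turn units [ 0.0001 -0.     -0.0007] pos [594.7  25.   38.6] yaw 9.54 w 0.644
```

```bash
python3 -m crank '[{"ax":0,"ay":0,"az":0,"tx":0.02,"ty":0,"tz":0.02,"hand":1},{"ax":0,"ay":0,"az":0,"tx":0,"ty":0,"tz":0.02,"hand":1},{"ax":0,"ay":0,"az":0,"tx":0,"ty":0,"tz":0.02,"hand":1},{"ax":0,"ay":0,"az":0,"tx":0,"ty":0,"tz":0.01,"hand":1},{"ax":0,"ay":0,"az":0,"tx":0,"ty":0,"tz":0,"hand":1},{"ax":0,"ay":0,"az":0,"tx":0,"ty":0,"tz":0,"hand":1}]' 20;python3 go.py 595.5 25.2 36.5 9.6
```

```text
time: 34.33
ee_pos: [0.5956, 0.0252, 0.0364]
orientation: [3.142, -0.0, 0.166]
force: [-1.8, -0.1, 1.8]
grip_width: 0.643
finger_force: 20.0
t=34.33 shift units [-0.003 -0.002 -0.003] turn units [ 0.     -0.0003 -0.0007] pos [595.6  25.2  36.4] yaw 9.54 w 0.643
```

Landed on target. Release, rise, and retreat toward the robot side for a clear check.

```bash
python3 -m crank '[{"ax":0,"ay":0,"az":0,"tx":0,"ty":0,"tz":0,"hand":0},{"ax":0,"ay":0,"az":0,"tx":0,"ty":0,"tz":0,"hand":-1},{"ax":0,"ay":0,"az":0,"tx":0,"ty":0,"tz":0,"hand":-1},{"ax":0,"ay":0,"az":0,"tx":0,"ty":0,"tz":0,"hand":-1},{"ax":0,"ay":0,"az":0,"tx":0,"ty":0,"tz":-0.2,"hand":-1},{"ax":0,"ay":0,"az":0,"tx":0,"ty":0,"tz":-0.6,"hand":-1},{"ax":0,"ay":0,"az":0,"tx":0,"ty":0,"tz":-0.8,"hand":-1},{"ax":0,"ay":0,"az":0,"tx":0,"ty":0,"tz":-0.8,"hand":-1}]' 20;python3 -m crank '[{"ax":0,"ay":0,"az":0,"tx":0,"ty":0,"tz":-0.8,"hand":-1},{"ax":0,"ay":0,"az":0,"tx":0,"ty":0,"tz":-0.8,"hand":-1},{"ax":0,"ay":0,"az":0,"tx":-0.6,"ty":0,"tz":-0.5,"hand":-1},{"ax":0,"ay":0,"az":0,"tx":-0.8,"ty":0,"tz":0,"hand":-1},{"ax":0,"ay":0,"az":0,"tx":-0.8,"ty":0,"tz":0,"hand":-1},{"ax":0,"ay":0,"az":0,"tx":-0.6,"ty":0,"tz":0,"hand":-1},{"ax":0,"ay":0,"az":0,"tx":0,"ty":0,"tz":0,"hand":-1},{"ax":0,"ay":0,"az":0,"tx":0,"ty":0,"tz":0,"hand":-1}]' 20
python3 - <<'E'
from meas import *
c=capture("wrist"); W=cloud(c)
m=lambda x,y,r,lo,hi:W[(W[...,2]>lo)&(W[...,2]<hi)&(np.hypot(W[...,0]-x,W[...,1]-y)<r)]
for P in(m(.5955,.025,.05,.065,.09),m(.571,.173,.04,.13,.15)):
    if len(P): print(cv2.minEnclosingCircle((P[:,:2]*1000).astype(np.float32)))
c=capture("scene"); save(c,"s2.png")
c=capture("top"); W=cloud(c); save(c,"t2.png")
for P in(m(.598,.025,.05,.064,.09),m(.573,.173,.04,.13,.16)): 
    if len(P): print("top",cv2.minEnclosingCircle((P[:,:2]*1000).astype(np.float32)))
print(rect(m(.622,-.122,.07,.09,.11)),rect(m(.622,-.122,.08,.05,.07)))
E
```

```text
time: 35.0
ee_pos: [0.595, 0.0252, 0.1328]
orientation: [-3.141, 0.002, 0.166]
force: [0.3, 0.1, -0.0]
grip_width: 0.992
finger_force: 0.0
time: 35.67
ee_pos: [0.4846, 0.0064, 0.2169]
orientation: [3.141, -0.002, 0.166]
force: [0.5, -0.5, 0.4]
grip_width: 0.997
finger_force: 0.0
((595.8113403320312, 25.475419998168945), 29.922378540039062)
((571.7860107421875, 173.0693359375), 20.961605072021484)
top ((573.3944091796875, 172.23863220214844), 20.21693229675293)
[ 622.5 -122.    76.5   51.2    8.9] [ 623.  -122.7   97.    59.8   10.1]
```

View pics/s2.png

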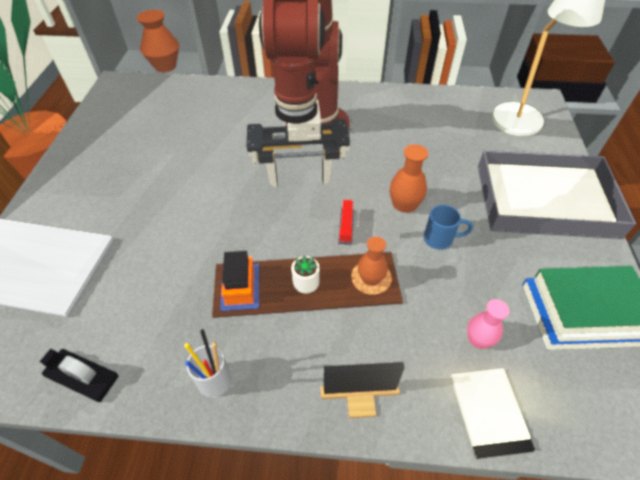

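Everything is in place: boxes at (238,275), pot at (305,273) and vase on cork at (373,265), with the mug and stapler untouched. Handing in.

```bash
python3 -c "
from rig import job; print(job.job_done())"
```

```text
the job is handed in; nothing more can be done
None
```

The board is set out as asked and handed in after about 36 s of the 120 s allowed: by camera each thing is within about 1.5 mm of its target, though I held the vase by its lip because the fingers could not close on the neck.

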